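# Gauge the clamp screw and empty its ball-knob bins

### The job

Find which of the two wooden screws the steel comb fits: seat its teeth fully home in that screw's threads from the side facing the robot, level with the screw's axis, flat and square, keep it pressed lightly there for two seconds, and in the end it must lie flat on its cork pad again. After the gauging, lift the hooded bins clear of the mat one at a time in the order red, yellow, green, blue to feel by weight which hold a steel ball knob, tip only the loaded ones out into the parts tray of the screw that the comb fitted, and stand every bin back upright on the rubber mat. Do not move anything else on the bench.

Things in the scene. Friction and masses are not known exactly. Their poses are not given: they have to be found in the camera images.
- comb: Comb leaf: flat steel plate 6 mm thick, 52 mm wide (y), x -18 to +32 mm, with four 90-degree teeth on the +x edge at y = -18, -6, 6, 18 mm, points at x = 37.5 mm. Orange upright grip tab over the origin: 30 mm along x, 12 mm thick (y), z 6 to 36 mm. 90 g. Origin on its underside below the tab, z up. Starts flat on the pad, teeth away from the robot, yaw within about 0.5.
- comb_tip (a point): Point of the comb midway along its row of tooth points (x = 37.5 mm, y = 0, z = 3 mm in the comb's frame; same axes). y = 0 lies between two teeth, that is, over a thread crest when seated.
- pad: Cork pad, fixed, 150 x 130 x 4 mm, origin under its centre; the comb's place. It lies on the left or right flank, the mat on the other.
- mat: Dark rubber mat, fixed, 250 (x) x 235 (y) x 4 mm, origin under its centre; the bins' place.
- coarse: Fixed light-wood cradle with a dark wooden screw of 12 mm pitch and, on its -x side (towards the robot), a plywood tray. One of two side by side; which is left varies. Base board 90 (x) x 150 (y) x 12 mm, origin under its centre; end blocks 74 mm high, 16 thick, at y = +-66 mm.
- coarse_axis (a point): Middle of the 12 mm pitch screw's axis, 62 mm above the table; axis along y, -x towards the robot. 90-degree V threads over y = +-54 mm, radius 21 mm at the crests (2 mm flat), 16 at the roots, crests at y = 0, +-12, +-24, +-36, +-48 mm. The comb fits this one: fully home, its points are 16 mm from the axis.
- coarse_tray (a point): Centre of the inner floor (5 mm above the table) of that cradle's parts tray, 150 mm from the screw's axis: inside 100 mm (x) by 120 mm (y), walls up to 45 mm above the table.
- fine_axis (a point): Middle of the 8 mm pitch screw's axis, 62 mm above the table; axis along y, -x towards the robot. 90-degree V threads over y = +-52 mm, 21 mm radius at the crests, 18 mm at the roots: the comb cannot enter it. Its cradle and tray are like the coarse one's.
- bin_red: Red hooded bin, opaque, 58 mm wide (y), 85 high, about 130 g empty. Origin under its floor. Back at x = +35 mm, hood over x = -22 to +35; front wall slopes from x = -26 at the floor to a pouring lip at x = -51, z = 51 mm; 43 mm mouth between lip and hood. Pinch the side walls from above. Tipped forwards (top to -x) over 75 degrees, a knob rolls out. Starts on the mat, mouth to the robot.
- bin_yellow: Yellow hooded bin, opaque, 58 mm wide (y), 85 high, about 130 g empty. Origin under its floor. Back at x = +35 mm, hood over x = -22 to +35; front wall slopes from x = -26 at the floor to a pouring lip at x = -51, z = 51 mm; 43 mm mouth between lip and hood. Pinch the side walls from above. Tipped forwards (top to -x) over 75 degrees, a knob rolls out. Starts on the mat, mouth to the robot.
- bin_green: Green hooded bin, opaque, 58 mm wide (y), 85 high, about 130 g empty. Origin under its floor. Back at x = +35 mm, hood over x = -22 to +35; front wall slopes from x = -26 at the floor to a pouring lip at x = -51, z = 51 mm; 43 mm mouth between lip and hood. Pinch the side walls from above. Tipped forwards (top to -x) over 75 degrees, a knob rolls out. Starts on the mat, mouth to the robot.
- bin_blue: Blue hooded bin, opaque, 58 mm wide (y), 85 high, about 130 g empty. Origin under its floor. Back at x = +35 mm, hood over x = -22 to +35; front wall slopes from x = -26 at the floor to a pouring lip at x = -51, z = 51 mm; 43 mm mouth between lip and hood. Pinch the side walls from above. Tipped forwards (top to -x) over 75 degrees, a knob rolls out. Starts on the mat, mouth to the robot.
- knob_red: A steel ball knob, origin at the centre of the ball, 34 mm across with a short 18 mm neck, about 160 g, hidden in the red bin at the start. Absent (None) if that bin is empty.
- knob_yellow: A steel ball knob, origin at the centre of the ball, 34 mm across with a short 18 mm neck, about 160 g, hidden in the yellow bin at the start. Absent (None) if that bin is empty.
- knob_green: A steel ball knob, origin at the centre of the ball, 34 mm across with a short 18 mm neck, about 160 g, hidden in the green bin at the start. Absent (None) if that bin is empty.
- knob_blue: A steel ball knob, origin at the centre of the ball, 34 mm across with a short 18 mm neck, about 160 g, hidden in the blue bin at the start. Absent (None) if that bin is empty.
- screwdriver: Bystander, not to be disturbed: screwdriver, 150 mm, lying beyond the cork pad.
- spool: Bystander, not to be disturbed: black thread spool, 40 mm across, 50 mm high, near the pad's robot-side outer corner.
- glue: Bystander, not to be disturbed: white glue bottle, 140 mm high, behind the cradles.
- mug: Bystander, not to be disturbed: white mug, 85 mm high, behind the cradles.
- jar: Bystander, not to be disturbed: amber jar with yellow lid, 90 mm high, behind the cradles.
There are look-alikes about, which are no part of the job. Several things have the shape of the bin_blue; the one meant has the colours described above. Several things look just like the bin_green: the one meant starts nearest to the robot's base.

How it is judged:
By the outcome, as a careful person would: the job done as asked, in the order asked, and still so for the second after the job is handed in, with the robot touching nothing.
Of knob_red, knob_yellow, knob_green, knob_blue only 2 to 3 are there at a start; the rules pass over those that are not, and their reading is None.
At some moment in a run one of comb may be knocked a few centimetres aside while the robot is not near it.
It also fails if it takes over 210 s, if anything falls off the work surface, if the arm or the gripper's body presses on something with over 40 N, if the wrist force passes 120 N, or if a joint passes its speed limit or range.

### The arm

A 7-joint arm with a two-finger parallel gripper is mounted at the origin on the work surface. World frame = base frame: x ahead of the robot, y to its left, z up, the work surface at z = 0. Lengths are in m, angles in rad, forces in N, time in s.
With the tool pointing down it reaches from about 0.4 to 0.85 m from the base axis. Payload 10.4 kg.
Tool frame: the origin (TCP) lies at the very end of the fingers, on their centre line; the grasp point (between the pads) lies 19 mm behind it (grip_point_offset is the distance from the TCP to the grasp point, in m); z points along the fingers, y is the line along which they close (so a half turn about z gives the same grasp; the last joint's range is limited). The gripper opens to 87 mm and grips with 3 to 60 N. Pads are 19 mm wide; open, the fingers measure 117 mm over their backs; the gripper's body (75 mm by 190 mm) begins 51 mm behind the grasp point.
Start: joints at [1.253, 0.332, -0.065, 1.46, 0.022, 1.35, -0.088], TCP at [0.182, -0.598, 0.223] pointing down, gripper open.
Joint ranges: [-2.6, 2.6], [-0.5, 2.12], [-1.47, 1.34], [0.16, 2.42], [-1.27, 4.41], [0.06, 2.06], [-2.6, 2.6]. Speed limits (rad/s): [2.22, 2.22, 2.79, 2.79, 3.14, 3.14, 3.14].

### API

Orientations are given as a unit quaternion [x, y, z, w].
In Python, from bench import * gives the robot as it stands.
- The arm moves only by the tool play_rows, never from a script. Its argument "increments" is text: rows parted by semicolons, each of 7 numbers parted by spaces: the turn, a rotation vector about the tool's x, y, z in rad, then the shift along the tool's x, y, z in m, then the opening, from 0 (shut) to 1 (fully open). A call has 1 to 8 rows; each row is the pose to reach, as a shift and turn from the pose commanded when the call began, along the tool's axes at that moment; what a row does not reach only later rows make up. A row lasts 1/10 s, in which the tool goes at most 50 mm and 8.59 degrees, less where a joint would pass 70% of its speed; a pose out of reach is approached as far as the arm can. A call with a gripper value outside its range is refused whole. The fingers move at their own pace and stop on an object; "grip_force" is the grip in N (left out, the last holds). Time passes only in rows, so rows that repeat a pose let the fingers close. It gives the time, the measured TCP pose, the force, the opening and the grip force at its end, in the units of the state.
- read_state(): the state, without advancing time (a new reading comes with each control period).
- camera(name): name is "side" or "top" or "wrist"; returns a dict with "color" (400x640x3 uint8, red, green, blue), "fx", "fy", "cx", "cy" (pixels), "k1" (the pictures are not rectified: a ray, as slopes to the right and down, at radius r is drawn at 1 + k1 r^2 times it, then the intrinsics apply), "camera_from_world" (4x4, takes a point from world to camera coordinates); the wrist camera has in their place "mount" (4x4, takes a point from camera to tool coordinates, whose origin is the TCP and whose axes are the flange's). Camera axes: x right, y down, z forward; pixel columns grow to the right and rows downward; lengths in m; the calibration is good to about 2 mm. A picture is of the moment at which its call begins: read the wrist's pose just before it. There is no depth.
- close_job(): hands the job in; it is judged then, once.
The state is a dict: "time": time; "joint_positions": joint angles; "joint_vel": joint speeds; "joint_torque": joint torques, N m; "ee_pos": TCP position; "eef_rot": TCP orientation; "ft_force": force on the tool from outside, world axes, zero at the start; "torque": the same for the moment, N m; "width": finger opening in m; "grip_force": force on a finger pad.
Only numpy, scipy, OpenCV 4.12 (cv2) and the standard library are available. Lean on these libraries where they do the work, as an engineer would, in place of code of your own. Each camera call takes 0.05 s, during which the arm holds its last target. There are 200 camera calls.

## Working session

There is one attempt and no reset: what is moved stays moved. The work goes in short steps, Python scripts to look and compute and a tool call to move; the robot and the scene stay as the last step left them, time stands still between calls to the robot, and variables do not carry over. Pictures are saved under pics/ and viewed, at most 14 in all, crops included, and the job is handed in when it is done.

Besides the shell and the picture viewer there is one more tool, called after "Emit:" by a JSON object that holds its "method" and its "body". play_rows: Moves the arm, as the interface text tells. Its arguments: {"type":"object","properties":{"increments":{"type":"string"},"grip_force":{"type":"number"}},"required":["increments"]}

```bash
ls; mkdir -p pics; python3 - <<'E'
from bench import *
import cv2
s=read_state();print({k:s[k] for k in ['time','ee_pos','eef_rot','ft_force','width']})
for n in ['top','side']:
    c=camera(n);cv2.imwrite(f'pics/{n}0.png',c['color'][:,:,::-1])
    print(n,c['fx'],c['fy'],c['cx'],c['cy'],c['k1'],c['camera_from_world'])
c=camera('wrist');print(c['mount'],c['fx'],c['k1'])
E
```

```text
pics
{'time': 0.0, 'ee_pos': array([ 0.18151085, -0.59766544,  0.2217501 ]), 'eef_rot': array([ 9.89150242e-01,  1.46905789e-01, -1.25804852e-04, -6.86944381e-04]), 'ft_force': array([0.63126746, 0.08774426, 0.16983489]), 'width': 0.0868825543046199}
top 381.1190896593149 381.1190896593149 324.0546567145931 201.66039369871265 0.008146399582715652 [[ 0.02090092 -0.99975353  0.00748544  0.08610801]
 [-0.99708473 -0.02139351 -0.07324174  0.52497163]
 [ 0.07338383 -0.00593279 -0.99728613  1.12354881]
 [ 0.          0.          0.          1.        ]]
side 519.9486467133484 519.9486467133484 318.89971200291 201.5486842989491 0.012449747395090676 [[-0.72057094 -0.69321977  0.0149624   0.47145405]
 [-0.51368041  0.51920488 -0.68305105  0.26930552]
 [ 0.46573594 -0.49987263 -0.73021736  1.74337497]
 [ 0.          0.          0.          1.        ]]
[[ 5.76722143e-04 -9.64980407e-01 -2.62321332e-01  7.19690484e-02]
 [ 9.99999833e-01  5.47547181e-04  1.84314958e-04  2.01472481e-04]
 [-3.42270169e-05 -2.62321395e-01  9.64980562e-01 -1.61854156e-01]
 [ 0.00000000e+00  0.00000000e+00  0.00000000e+00  1.00000000e+00]] 289.1257255892425 -0.036364738405094396
```

View pics/top0.png

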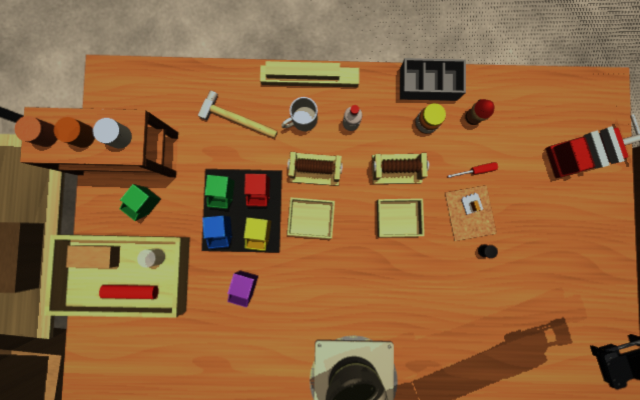

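View pics/side0.png

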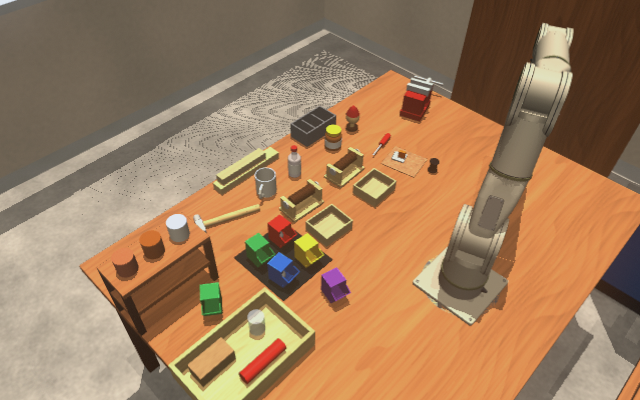

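The top view shows the mat at (242,210) and the pad at (470,213). The cradles are at (315,169) and (400,168).
- **Green candidates:** (217,190) on the mat and (138,202). The mat one is nearer the base at (354,370), so it is the one meant.
- **Blue candidates:** (215,232) is blue and (242,288) is purple. The blue one on the mat is the one meant.

I'll confirm both in an enlarged crop.

```bash
cat > h.py <<'E'
from bench import *
import numpy as np, cv2
from scipy.spatial.transform import Rotation as R
def grab(n):
    s=read_state(); c=camera(n)
    if n=='wrist':
        T=np.eye(4);T[:3,:3]=R.from_quat(s['eef_rot']).as_matrix();T[:3,3]=s['ee_pos']
        c['wfc']=T@np.array(c['mount'])
    else: c['wfc']=np.linalg.inv(c['camera_from_world'])
    return c
def w(c,u,v,z):
    "pixel -> world on plane z"
    d=np.array([(u-c['cx'])/c['fx'],(v-c['cy'])/c['fy']]);m=d.copy()
    for _ in range(10): m=d/(1+c['k1']*(m@m))
    r=c['wfc'][:3,:3]@np.array([*m,1]);o=c['wfc'][:3,3]
    return o+r*(z-o[2])/r[2]
def px(c,P):
    q=np.linalg.inv(c['wfc'])@np.array([*P,1]);m=q[:2]/q[2];m=m*(1+c['k1']*(m@m))
    return m*[c['fx'],c['fy']]+[c['cx'],c['cy']]
def st():
    s=read_state();r=R.from_quat(s['eef_rot']).as_matrix()
    print('t %.1f'%s['time'],'p',s['ee_pos'].round(4),'yaw %.3f'%np.arctan2(r[1,0],r[0,0]),'z',r[:,2].round(3),'F',np.round(s['ft_force'],1),'w %.4f'%s['width'],'q',np.round(s['joint_positions'],2))
    return s,r
def go(P,yaw,tip=0):
    "rotvec and shift in tool axes to reach TCP P, pointing down with yaw, then tipped about world -y"
    s=read_state();A=R.from_quat(s['eef_rot'])
    B=R.from_euler('y',-tip)*R.from_euler('z',yaw)*R.from_euler('x',np.pi)
    print('go',(A.inv()*B).as_rotvec().round(4),A.inv().apply(np.array(P)-s['ee_pos']).round(4))
E
python3 - <<'E'
from h import *
c=grab('top');im=c['color'][:,:,::-1]
cv2.imwrite('pics/top1.png',cv2.resize(im[145:265,190:510],None,fx=2.5,fy=2.5,interpolation=cv2.INTER_CUBIC))
for n,u,v,z in [('pad',470,213,.004),('comb',472,203,.02),('cradR',400,168,.07),('trayR',400,218,.045),('cradL',315,169,.07),('trayL',311,219,.045),('mat',242,210,.004),('g',217,187,.085),('r',256,185,.085),('b',215,225,.085),('y',257,228,.085),('g2',138,198,.085),('pur',242,288,.085),('spool',488,251,.05)]: print(n,w(c,u,v,z).round(3))
st();go([.48,-.33,.3],0)
E
```

```text
pad [ 0.499 -0.347  0.004]
comb [ 0.528 -0.346  0.02 ]
cradR [ 0.621 -0.12   0.07 ]
trayR [ 0.478 -0.126  0.045]
cradL [0.613 0.126 0.07 ]
trayL [0.47  0.134 0.045]
mat [0.494 0.345 0.004]
g [0.553 0.401 0.085]
r [0.561 0.291 0.085]
b [0.446 0.402 0.085]
y [0.44  0.284 0.085]
g2 [0.517 0.621 0.085]
pur [0.273 0.32  0.085]
spool [ 0.388 -0.38   0.05 ]
t 0.2 p [ 0.1816 -0.5978  0.222 ] yaw 0.295 z [-0.     0.001 -1.   ] F [ 0.2 -0.  -0.7] w 0.0873 q [ 1.25  0.33 -0.06  1.46  0.02  1.35 -0.09]
go [-8.000e-04  1.000e-04  2.949e-01] [ 0.3634 -0.1696 -0.0778]
```

View pics/top1.png

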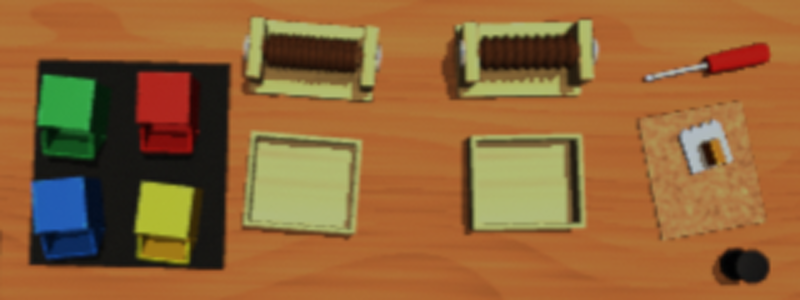

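The crop confirms that the on-mat green (70,115), true blue (62,215), red and yellow are the four bins. The right screw (530,52) shows the coarser thread. I'll move over to view the comb and that screw closely.

Emit:
{"method": "play_rows", "body": {"increments": "0 0 0.15 0.05 -0.032 0 1;0 0 0.295 0.1 -0.064 -0.01 1;0 0 0.295 0.14 -0.09 -0.02 1;0 0 0.295 0.18 -0.115 -0.028 1;0 0 0.295 0.22 -0.14 -0.028 1;0 0 0.295 0.26 -0.165 -0.028 1;0 0 0.295 0.3 -0.19 -0.028 1;0 0 0.295 0.34 -0.215 -0.028 1"}}

```text
time: 1.0
ee_pos: [0.4413, -0.2965, 0.2507]
eef_rot: [1.0, -0.0, 0.0, 0.0]
ft_force: [1.5, -0.3, 0.3]
width: 0.0869
grip_force: 0.0
```

```bash
python3 - <<'E'
from h import *
st();go([.48,-.25,.25],0)
E
```

```text
t 1.0 p [ 0.4413 -0.2965  0.2507] yaw -0.000 z [ 0. -0. -1.] F [ 1.5 -0.3  0.3] w 0.0869 q [ 0.79  0.13 -0.31  1.65  0.04  1.37 -1.1 ]
go [ 0.0005 -0.0003 -0.0004] [ 0.0386 -0.0465  0.0007]
```

Emit:
{"method": "play_rows", "body": {"increments": "0 0 0 0.038 -0.046 0 1;0 0 0 0.038 -0.046 0 1;0 0 0 0.038 -0.046 0 1;0 0 0 0.038 -0.046 0 1"}}

```text
time: 1.4
ee_pos: [0.4776, -0.2535, 0.2504]
eef_rot: [1.0, -0.001, -0.0, 0.0]
ft_force: [-0.6, 0.5, 0.3]
width: 0.0871
grip_force: 0.0
```

```bash
python3 - <<'E'
from h import *
import pickle
c=grab('wrist');pickle.dump(c,open('c1.pkl','wb'));cv2.imwrite('pics/w1.png',c['color'][:,:,::-1]);st()
E
```

```text
t 1.4 p [ 0.4773 -0.254   0.2504] yaw -0.003 z [-0.001 -0.001 -1.   ] F [ 0.  -1.  -0.6] w 0.0873 q [ 0.72  0.15 -0.35  1.63  0.05  1.37 -1.21]
```

View pics/w1.png

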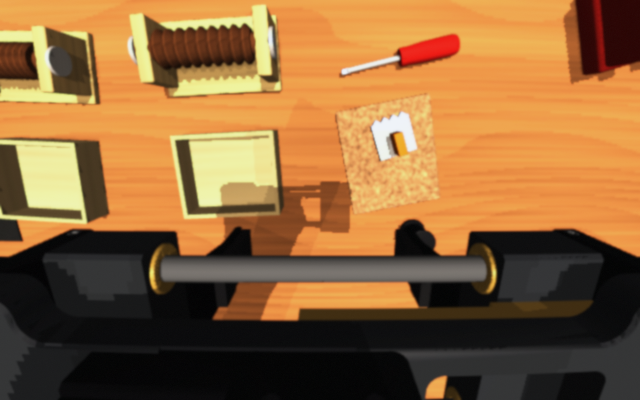

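Emit:
{"method": "play_rows", "body": {"increments": "0 0 0 0 0.045 0.03 1;0 0 0 -0.007 0.091 0.07 1;0 0 0 -0.007 0.091 0.09 1;0 0 0 -0.007 0.091 0.09 1;0 0 0 -0.007 0.091 0.09 1"}}

```text
time: 1.95
ee_pos: [0.4708, -0.3436, 0.161]
eef_rot: [1.0, -0.001, -0.0, -0.0]
ft_force: [-0.1, 0.7, 0.6]
width: 0.0865
grip_force: 0.0
```

```bash
python3 - <<'E'
from h import *
import pickle
st();c=grab('wrist');pickle.dump(c,open('c2.pkl','wb'));u,v=px(c,[.53,-.345,.01]).round();print(u,v)
x0,y0=int(u)-80,max(0,int(v)-60);print(x0,y0)
cv2.imwrite('pics/w2.png',cv2.resize(c['color'][y0:y0+120,x0:x0+160,::-1],None,fx=5,fy=5,interpolation=cv2.INTER_CUBIC))
E
```

```text
t 1.9 p [ 0.4708 -0.3436  0.161 ] yaw -0.002 z [-0.     0.001 -1.   ] F [-0.1  0.7  0.6] w 0.0865 q [ 0.8   0.3  -0.29  1.64  0.09  1.21 -1.09]
324.0 134.0
244 74
```

View pics/w2.png

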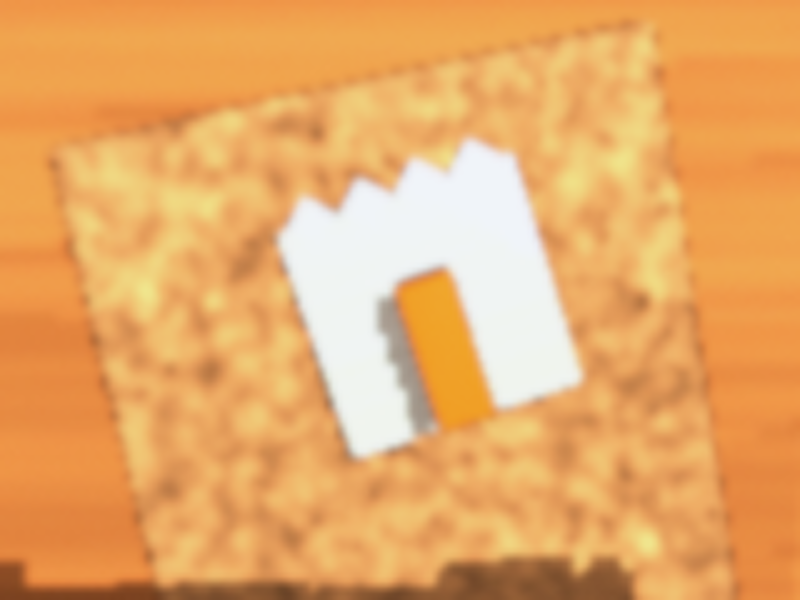

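The comb lies on the pad, yawed anticlockwise, with teeth at crop (308,197)…(470,138) and back corners (357,460) and (582,380). I'll fit its pose and measure both screws' thread pitch and pose.

```bash
cat >> h.py <<'E'
def fit2(M,W):
    "2D rigid fit: model pts -> world pts; returns x,y,yaw,rms"
    M=np.array(M,float);W=np.array(W)[:,:2];m=M.mean(0);q=W.mean(0);A=M-m;B=W-q
    a=np.arctan2((A[:,0]*B[:,1]-A[:,1]*B[:,0]).sum(),(A*B).sum())
    r=np.array([[np.cos(a),-np.sin(a)],[np.sin(a),np.cos(a)]]);t=q-r@m
    return *t.round(4),round(a,4),((A@r.T-B)**2).sum(1).mean()**.5
E
python3 - <<'E'
from h import *
import pickle
c=pickle.load(open('c2.pkl','rb'))
P=[(308,197),(362,178),(415,158),(470,138),(357,460),(582,380),(278,238),(515,155)]
M=np.array([(37.5,18),(37.5,6),(37.5,-6),(37.5,-18),(-18,26),(-18,-26),(32,26),(32,-26)])/1e3
f=lambda U,V,z:w(c,(U+.5)/5-.5+244,(V+.5)/5-.5+74,z)
print('comb',fit2(M,[f(*p,.010) for p in P]))
print('pad corners',f(52,150,.004),f(650,25,.004))
x,y,a,_=fit2(M,[f(*p,.010) for p in P]);go([x,y,.10],a);go([x,y,.0125],a)
c=pickle.load(open('c1.pkl','rb'))
cv2.imwrite('pics/w1c.png',cv2.resize(c['color'][0:110,0:300,::-1],None,fx=2.66,fy=2.66,interpolation=cv2.INTER_CUBIC))
E
```

```text
comb (np.float64(0.5212), np.float64(-0.3542), np.float64(0.3259), np.float64(0.0005059802339347852))
pad corners [ 0.56097885 -0.27145676  0.004     ] [ 0.58548183 -0.39648798  0.004     ]
go [ 0.0009 -0.0014 -0.3263] [0.0492 0.011  0.0622]
go [ 0.0009 -0.0014 -0.3263] [0.0491 0.0109 0.1497]
```

View pics/w1c.png

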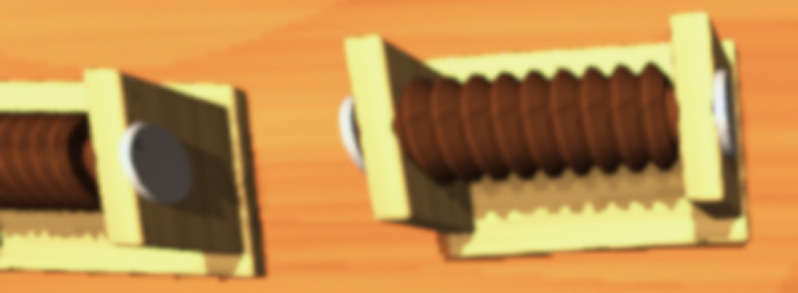

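The right screw shows 9 crests over about 108 mm, so it is the 12 mm (coarse) one. The left screw's threads are visibly finer. Next I grasp the comb.

Emit:
{"method": "play_rows", "body": {"increments": "0 0 -0.15 0.025 0.005 0.03 0.5;0 0 -0.3 0.049 0.011 0.06 0.5;0 0 -0.326 0.049 0.011 0.09 0.5;0 0 -0.326 0.049 0.011 0.12 0.5;0 0 -0.326 0.049 0.011 0.14 0.5;0 0 -0.326 0.049 0.011 0.1485 0.5;0 0 -0.326 0.049 0.011 0.1485 0.5;0 0 -0.326 0.049 0.011 0.1485 0.5"}}

```text
time: 2.8
ee_pos: [0.5217, -0.3546, 0.0141]
eef_rot: [0.987, 0.162, 0.001, 0.001]
ft_force: [0.5, -0.6, 0.3]
width: 0.0441
grip_force: 0.0
```

```bash
python3 - <<'E'
from h import *
st();go([.5212,-.3542,.0125],.3259)
E
```

```text
t 2.8 p [ 0.5217 -0.3546  0.0141] yaw 0.326 z [ 0.002 -0.002 -1.   ] F [ 0.5 -0.6  0.3] w 0.0441 q [ 0.77  0.55 -0.32  1.64  0.2   0.98 -0.86]
go [ 0.0022 -0.0018  0.0003] [-0.0003 -0.0005  0.0016]
```

Emit:
{"method": "play_rows", "body": {"increments": "0 0 0 0 0 0.001 0;0 0 0 0 0 0.001 0;0 0 0 0 0 0.001 0;0 0 0 0 0 0.001 0;0 0 0 0 0 0.001 0;0 0 0 0 0 0.001 0;0 0 0 0 0 0.001 0;0 0 0 0 0 0.001 0", "grip_force": 30}}

```text
time: 3.6
ee_pos: [0.5204, -0.3543, 0.0112]
eef_rot: [0.987, 0.162, 0.0, 0.0]
ft_force: [-0.9, 0.4, 2.1]
width: 0.0118
grip_force: 30.0
```

Emit:
{"method": "play_rows", "body": {"increments": "0 0 0 0 0 -0.03 0;0 0 0 0 0 -0.06 0;0 0 0 0 0 -0.1 0;0 0 0 0 0 -0.14 0;0 0 0 0 0 -0.14 0;0 0 0 0 0 -0.14 0"}}

```text
time: 4.2
ee_pos: [0.5207, -0.3544, 0.1516]
eef_rot: [0.987, 0.162, 0.0, 0.001]
ft_force: [-0.0, -0.2, -1.0]
width: 0.0115
grip_force: 30.0
```

```bash
python3 - <<'E'
from h import *
st();go([.45,-.123,.19],0.04)
E
```

```text
t 4.2 p [ 0.5207 -0.3544  0.1516] yaw 0.326 z [ 0.001 -0.001 -1.   ] F [-0.  -0.2 -1. ] w 0.0115 q [ 0.79  0.41 -0.34  1.53  0.14  1.23 -0.82]
go [ 0.0012 -0.0009  0.2858] [ 0.0072 -0.2418 -0.0387]
```

Emit:
{"method": "play_rows", "body": {"increments": "0 0 0.1 0.01 -0.04 -0.02 0;0 0 0.2 0.02 -0.085 -0.04 0;0 0 0.286 0.03 -0.13 -0.048 0;0 0 0.286 0.042 -0.175 -0.048 0;0 0 0.286 0.054 -0.2255 -0.048 0;0 0 0.286 0.054 -0.2255 -0.048 0;0 0 0.286 0.054 -0.2255 -0.048 0;0 0 0.286 0.054 -0.2255 -0.048 0"}}

```text
time: 5.0
ee_pos: [0.4988, -0.1245, 0.1979]
eef_rot: [1.0, 0.019, -0.001, -0.0]
ft_force: [-0.6, -0.9, -1.4]
width: 0.0118
grip_force: 30.0
```

```bash
python3 - <<'E'
from h import *
import pickle
st();c=grab('wrist');pickle.dump(c,open('c3.pkl','wb'))
print(px(c,[.62,-.12,.07]))
cv2.imwrite('pics/w3.png',cv2.resize(c['color'][0:225,170:470,::-1],None,fx=2.6,fy=2.6,interpolation=cv2.INTER_CUBIC))
E
```

```text
t 5.0 p [ 0.4988 -0.1245  0.1979] yaw 0.038 z [-0.002  0.    -1.   ] F [-0.6 -0.9 -1.4] w 0.0118 q [ 0.57  0.14 -0.45  1.76  0.06  1.26 -1.42]
[322.71894886  66.38441089]
```

View pics/w3.png

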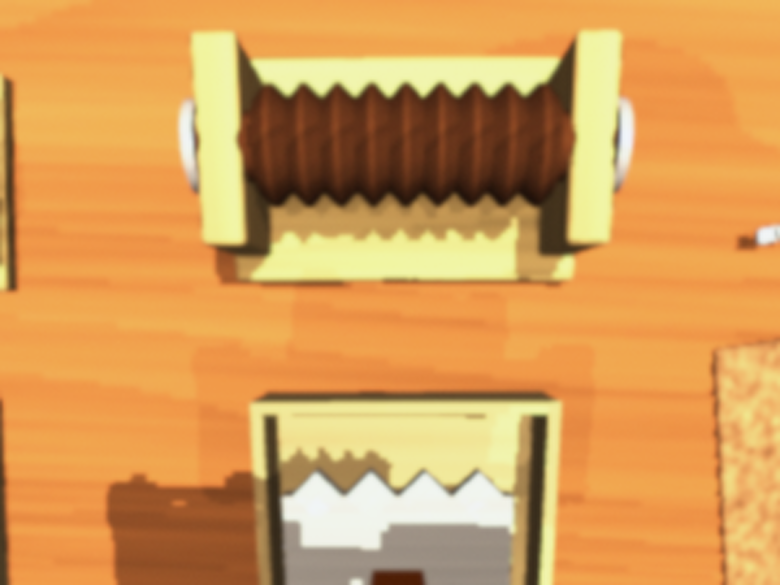

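The coarse cradle shows block-top corners at crop (193,32), (236,32), (247,243), (204,245), (580,31), (620,31), (610,241) and (568,241). The near crests run from x=270 to 542 at y≈205, and the comb's points are at (316…477,470).

```bash
python3 - <<'E'
from h import *
import pickle
c=pickle.load(open('c3.pkl','rb'))
f=lambda U,V,z:w(c,(U+.5)/2.6-.5+170,(V+.5)/2.6-.5,z)
P=[f(*p,.074) for p in [(193,32),(236,32),(247,243),(204,245),(580,31),(620,31),(610,241),(568,241)]]
P=np.array(P);print(P.round(4))
h=np.linalg.norm(P[0]-P[3])/2;print('half',h,np.linalg.norm(P[5]-P[6])/2)
M=[(h,.074),(h,.058),(-h,.058),(-h,.074),(h,-.058),(h,-.074),(-h,-.074),(-h,-.058)]
print('axis',fit2(M,P))
print('front board',f(240,281,.012),f(573,280,.012))
for U in (270,338,407,474,542): print(f(U,205,.05).round(4))
k=[f(U,470,.1979-.0072+.006) for U in (316,370,423,477)]
print('comb teeth',np.array(k).round(4), fit2(np.array([(37.5,18),(37.5,6),(37.5,-6),(37.5,-18)])/1e3,k))
E
```

```text
[[ 0.662  -0.0486  0.074 ]
 [ 0.6624 -0.0633  0.074 ]
 [ 0.594  -0.0667  0.074 ]
 [ 0.5928 -0.0511  0.074 ]
 [ 0.6673 -0.1801  0.074 ]
 [ 0.668  -0.1937  0.074 ]
 [ 0.5999 -0.1973  0.074 ]
 [ 0.5992 -0.1821  0.074 ]]
half 0.03460709825405273 0.0340867899090146
axis (np.float64(0.6307), np.float64(-0.1229), np.float64(0.0439), np.float64(0.0009769211614036337))
front board [ 0.58286476 -0.05140124  0.012     ] [ 0.58908467 -0.198902    0.012     ]
[ 0.6102 -0.071   0.05  ]
[ 0.6111 -0.0972  0.05  ]
[ 0.6122 -0.1238  0.05  ]
[ 0.6132 -0.1496  0.05  ]
[ 0.6143 -0.1759  0.05  ]
comb teeth [[ 0.5372 -0.1052  0.1967]
 [ 0.5376 -0.1171  0.1967]
 [ 0.5381 -0.1288  0.1967]
 [ 0.5385 -0.1407  0.1967]] (np.float64(0.5004), np.float64(-0.1244), np.float64(0.0391), np.float64(0.00018644369026432812))
```

Emit:
{"method": "play_rows", "body": {"increments": "0 0 -0.004 0.02 0.002 0.03 0;0 0 -0.004 0.047 0.004 0.07 0;0 0 -0.004 0.047 0.004 0.11 0;0 0 -0.004 0.047 0.004 0.1317 0;0 0 -0.004 0.047 0.004 0.1317 0;0 0 -0.004 0.047 0.004 0.1317 0;0 0 -0.004 0.047 0.004 0.1317 0"}}

```text
time: 5.75
ee_pos: [0.5476, -0.1262, 0.069]
eef_rot: [1.0, 0.021, 0.001, 0.0]
ft_force: [0.4, 0.5, -0.7]
width: 0.0122
grip_force: 30.0
```

```bash
python3 - <<'E'
from h import *
P=[]
for i in range(3):
    s,r=st();camera('top');P.append(s['ee_pos'])
a=.042;A=np.array([.6307,-.1229]);d=np.array([np.cos(a),np.sin(a)])
for b in (.06,.055): go([*(A-b*d),.0662],a)
c=grab('wrist');cv2.imwrite('pics/w4.png',cv2.resize(c['color'][0:225,170:470,::-1],None,fx=2.6,fy=2.6,interpolation=cv2.INTER_CUBIC))
E
```

```text
t 5.8 p [ 0.5476 -0.1262  0.069 ] yaw 0.043 z [ 0.002 -0.001 -1.   ] F [ 0.4  0.5 -0.7] w 0.0122 q [ 0.51  0.37 -0.43  1.78  0.18  1.03 -1.52]
t 5.8 p [ 0.5476 -0.1261  0.0691] yaw 0.043 z [ 0.003 -0.001 -1.   ] F [-0.2 -0.6  0.2] w 0.0114 q [ 0.51  0.37 -0.43  1.79  0.18  1.03 -1.52]
t 5.8 p [ 0.5475 -0.126   0.069 ] yaw 0.043 z [ 0.003 -0.001 -1.   ] F [-0.4  0.3 -0.9] w 0.0116 q [ 0.51  0.37 -0.43  1.79  0.18  1.03 -1.52]
go [ 0.001  -0.0023  0.0014] [0.0234 0.0006 0.0027]
go [ 0.001  -0.0023  0.0014] [0.0284 0.0006 0.0027]
```

View pics/w4.png

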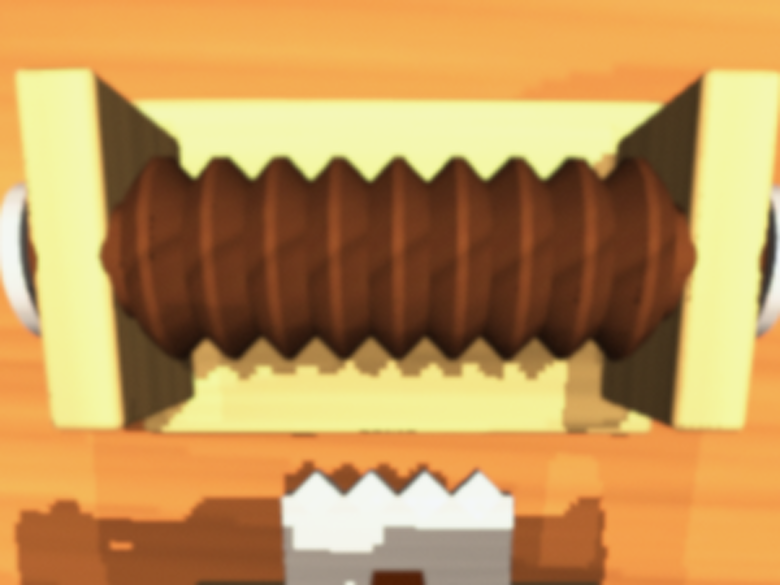

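The teeth at (316…477,470) line up with the thread gaps, with the mid crest at 399 and the comb middle at 396. I'll advance closer.

Emit:
{"method": "play_rows", "body": {"increments": "0 -0.002 0.001 0.006 0.0006 0.0027 0;0 -0.002 0.001 0.012 0.0006 0.0027 0;0 -0.002 0.001 0.018 0.0006 0.0027 0;0 -0.002 0.001 0.0225 0.0006 0.0027 0;0 -0.002 0.001 0.0225 0.0006 0.0027 0;0 -0.002 0.001 0.0225 0.0006 0.0027 0;0 -0.002 0.001 0.0225 0.0006 0.0027 0;0 -0.002 0.001 0.0225 0.0006 0.0027 0"}}

```text
time: 6.75
ee_pos: [0.5688, -0.1251, 0.0647]
eef_rot: [1.0, 0.021, -0.001, 0.0]
ft_force: [0.2, -0.2, -2.0]
width: 0.0121
grip_force: 30.0
```

```bash
python3 - <<'E'
from h import *
s,r=st()
a=.042;A=np.array([.6307,-.1229]);d=np.array([np.cos(a),np.sin(a)])
go([*(A-.055*d),.0662],a);print('dist',(A-s['ee_pos'][:2])@d)
E
```

```text
t 6.8 p [ 0.5688 -0.1251  0.0647] yaw 0.043 z [-0.002 -0.    -1.   ] F [ 0.2 -0.2 -2. ] w 0.0121 q [ 0.49  0.41 -0.43  1.73  0.19  1.04 -1.53]
go [0.0002 0.0021 0.0007] [ 0.0069  0.0004 -0.0016]
dist 0.06189651882533066
```

Emit:
{"method": "play_rows", "body": {"increments": "0 0.002 0.0005 0.002 0.0003 -0.0016 0;0 0.002 0.0005 0.003 0.0003 -0.0016 0;0 0.002 0.0005 0.004 0.0003 -0.0016 0;0 0.002 0.0005 0.005 0.0003 -0.0016 0;0 0.002 0.0005 0.005 0.0003 -0.0016 0;0 0.002 0.0005 0.005 0.0003 -0.0016 0;0 0.002 0.0005 0.005 0.0003 -0.0016 0;0 0.002 0.0005 0.005 0.0003 -0.0016 0"}}

```text
time: 7.55
ee_pos: [0.574, -0.1251, 0.0662]
eef_rot: [1.0, 0.021, -0.0, 0.0]
ft_force: [-0.4, 0.3, -0.7]
width: 0.0117
grip_force: 30.0
```

```bash
python3 - <<'E'
from h import *
a=.042;A=np.array([.6307,-.1229]);d=np.array([np.cos(a),np.sin(a)])
for i in range(3):
    s,r=st();camera('top');print('dist',(A-s['ee_pos'][:2])@d)
go([*(A-.055*d),.0662],a)
E
```

```text
t 7.5 p [ 0.574  -0.1251  0.0662] yaw 0.042 z [-0. -0. -1.] F [-0.4  0.3 -0.7] w 0.0117 q [ 0.48  0.42 -0.43  1.72  0.2   1.05 -1.54]
dist 0.05676636786972019
t 7.6 p [ 0.574  -0.1251  0.0662] yaw 0.042 z [ 0. -0. -1.] F [ 1.   0.2 -0.3] w 0.0115 q [ 0.48  0.42 -0.43  1.72  0.2   1.05 -1.54]
dist 0.056746601226269414
t 7.7 p [ 0.574  -0.1252  0.0663] yaw 0.042 z [ 0. -0. -1.] F [-0.5  0.7  0.2] w 0.0116 q [ 0.48  0.42 -0.43  1.72  0.2   1.05 -1.54]
dist 0.056739786948543876
go [ 0.0001 -0.      0.0003] [0.0017 0.0001 0.0001]
```

Emit:
{"method": "play_rows", "body": {"increments": "0 0 0 0.0005 0 0 0;0 0 0 0.001 0 0 0;0 0 0 0.0015 0 0 0;0 0 0 0.0015 0 0 0;0 0 0 0.0015 0 0 0;0 0 0 0.0015 0 0 0"}}

```text
time: 8.3
ee_pos: [0.5755, -0.1251, 0.0662]
eef_rot: [1.0, 0.021, 0.0, 0.0]
ft_force: [0.1, -0.6, -0.4]
width: 0.0113
grip_force: 30.0
```

Emit:
{"method": "play_rows", "body": {"increments": "0 0 0 0.0005 0 0 0;0 0 0 0.0005 0 0 0;0 0 0 0.0005 0 0 0;0 0 0 0.0005 0 0 0"}}

```text
time: 8.7
ee_pos: [0.5759, -0.125, 0.0662]
eef_rot: [1.0, 0.021, -0.0, 0.0]
ft_force: [-1.0, 0.4, -1.0]
width: 0.012
grip_force: 30.0
```

```bash
cat > d.py <<'E'
from h import *
a=.042;A=np.array([.6307,-.1229]);d=np.array([np.cos(a),np.sin(a)])
F=[]
for i in range(3):
    s,r=st();camera('top');F.append(s['ft_force'])
print('dist',(A-s['ee_pos'][:2])@d,np.mean(F,0).round(2))
E
python3 d.py
```

```text
t 8.7 p [ 0.5759 -0.125   0.0662] yaw 0.042 z [-0. -0. -1.] F [-1.   0.4 -1. ] w 0.0120 q [ 0.48  0.42 -0.43  1.71  0.2   1.05 -1.54]
t 8.8 p [ 0.5759 -0.125   0.0662] yaw 0.042 z [-0. -0. -1.] F [-1.  -0.2 -0.5] w 0.0116 q [ 0.48  0.42 -0.43  1.71  0.2   1.05 -1.54]
t 8.8 p [ 0.5759 -0.125   0.0662] yaw 0.042 z [-0. -0. -1.] F [-1.6  0.3 -0.6] w 0.0118 q [ 0.48  0.42 -0.43  1.71  0.2   1.05 -1.54]
dist 0.054875037427470255 [-1.16  0.19 -0.7 ]
```

Emit:
{"method": "play_rows", "body": {"increments": "0 0 0 0.0005 0 0 0;0 0 0 0.0005 0 0 0;0 0 0 0.001 0 0 0;0 0 0 0.001 0 0 0;0 0 0 0.001 0 0 0;0 0 0 0.001 0 0 0"}}

```text
time: 9.45
ee_pos: [0.5762, -0.1247, 0.0659]
eef_rot: [1.0, 0.021, -0.001, -0.0]
ft_force: [-4.8, 1.4, 0.4]
width: 0.0119
grip_force: 30.0
```

```bash
python3 d.py
```

```text
t 9.4 p [ 0.5762 -0.1247  0.0659] yaw 0.042 z [-0.002  0.    -1.   ] F [-4.8  1.4  0.4] w 0.0119 q [ 0.48  0.43 -0.43  1.71  0.2   1.05 -1.54]
t 9.5 p [ 0.5763 -0.1247  0.066 ] yaw 0.042 z [-0.002  0.    -1.   ] F [-5.2  2.2 -0. ] w 0.0114 q [ 0.48  0.43 -0.43  1.71  0.2   1.05 -1.54]
t 9.6 p [ 0.5763 -0.1248  0.066 ] yaw 0.042 z [-0.002  0.    -1.   ] F [-6.7  2.5  0.5] w 0.0115 q [ 0.48  0.43 -0.43  1.71  0.2   1.05 -1.54]
dist 0.05446517271451606 [-5.55  2.06  0.31]
```

Emit:
{"method": "play_rows", "body": {"increments": "0 0 0 0.0003 -0.0003 0 0;0 0 0 0.0006 -0.0004 0 0;0 0 0 0.0006 -0.0004 0 0;0 0 0 0.0006 -0.0004 0 0;0 0 0 0.0006 -0.0004 0 0"}}

```text
time: 10.1
ee_pos: [0.5763, -0.1247, 0.0659]
eef_rot: [1.0, 0.021, -0.001, 0.0]
ft_force: [-7.8, 1.4, 2.8]
width: 0.012
grip_force: 30.0
```

```bash
python3 d.py; python3 - <<'E'
from h import *
c=grab('wrist');cv2.imwrite('pics/w5.png',cv2.resize(c['color'][60:230,220:420,::-1],None,fx=3.5,fy=3.5,interpolation=cv2.INTER_CUBIC))
E
```

```text
t 10.1 p [ 0.5763 -0.1247  0.0659] yaw 0.042 z [-0.003 -0.    -1.   ] F [-7.8  1.4  2.8] w 0.0120 q [ 0.48  0.43 -0.42  1.71  0.2   1.05 -1.54]
t 10.2 p [ 0.5763 -0.1247  0.0659] yaw 0.042 z [-0.003 -0.    -1.   ] F [-8.2  0.4  2.9] w 0.0119 q [ 0.48  0.43 -0.42  1.71  0.2   1.05 -1.54]
t 10.2 p [ 0.5763 -0.1247  0.0659] yaw 0.042 z [-0.003 -0.    -1.   ] F [-8.3  0.9  2.5] w 0.0119 q [ 0.48  0.43 -0.42  1.71  0.2   1.05 -1.54]
dist 0.05440416467860198 [-8.08  0.93  2.71]
```

View pics/w5.png

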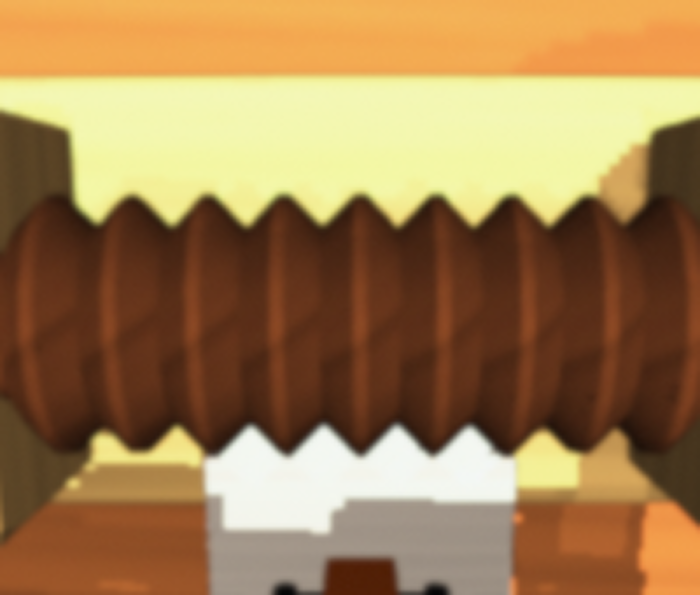

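The comb is fully seated: the teeth fill the gaps, the position stopped advancing while the force rose, and it is square. I'll ease to about 5 N and hold for well over two seconds.

Emit:
{"method": "play_rows", "body": {"increments": "0 0 0 -0.0004 0 0 0;0 0 0 -0.0004 0 0 0;0 0 0 -0.0004 0 0 0;0 0 0 -0.0004 0 0 0;0 0 0 -0.0004 0 0 0;0 0 0 -0.0004 0 0 0;0 0 0 -0.0004 0 0 0;0 0 0 -0.0004 0 0 0"}}

```text
time: 11.1
ee_pos: [0.5763, -0.1247, 0.0659]
eef_rot: [1.0, 0.021, -0.001, 0.0]
ft_force: [-7.1, 1.9, 1.7]
width: 0.012
grip_force: 30.0
```

Emit:
{"method": "play_rows", "body": {"increments": "0 0 0 0 0 0 0;0 0 0 0 0 0 0;0 0 0 0 0 0 0;0 0 0 0 0 0 0;0 0 0 0 0 0 0;0 0 0 0 0 0 0;0 0 0 0 0 0 0;0 0 0 0 0 0 0"}}

```text
time: 11.9
ee_pos: [0.5763, -0.1247, 0.0659]
eef_rot: [1.0, 0.021, -0.001, 0.0]
ft_force: [-5.8, 1.2, 0.5]
width: 0.012
grip_force: 30.0
```

Emit:
{"method": "play_rows", "body": {"increments": "0 0 0 0 0 0 0;0 0 0 0 0 0 0;0 0 0 0 0 0 0;0 0 0 0 0 0 0;0 0 0 0 0 0 0;0 0 0 0 0 0 0;0 0 0 0 0 0 0;0 0 0 0 0 0 0"}}

```text
time: 12.7
ee_pos: [0.5763, -0.1247, 0.0659]
eef_rot: [1.0, 0.021, -0.001, 0.0]
ft_force: [-6.2, 0.8, 0.7]
width: 0.0116
grip_force: 30.0
```

Emit:
{"method": "play_rows", "body": {"increments": "0 0 0 0 0 0 0;0 0 0 0 0 0 0;0 0 0 0 0 0 0;0 0 0 0 0 0 0;0 0 0 0 0 0 0;0 0 0 0 0 0 0;0 0 0 0 0 0 0;0 0 0 0 0 0 0"}}

```text
time: 13.5
ee_pos: [0.5763, -0.1247, 0.0659]
eef_rot: [1.0, 0.021, -0.001, 0.0]
ft_force: [-6.4, 1.4, 0.4]
width: 0.0118
grip_force: 30.0
```

```bash
python3 d.py
```

```text
t 13.5 p [ 0.5763 -0.1247  0.0659] yaw 0.042 z [-0.002 -0.    -1.   ] F [-6.4  1.4  0.4] w 0.0118 q [ 0.48  0.43 -0.42  1.71  0.2   1.05 -1.54]
t 13.6 p [ 0.5763 -0.1247  0.0659] yaw 0.042 z [-0.002 -0.    -1.   ] F [-6.1  0.2  1.6] w 0.0116 q [ 0.48  0.43 -0.42  1.71  0.2   1.05 -1.54]
t 13.6 p [ 0.5763 -0.1247  0.0659] yaw 0.042 z [-0.002 -0.    -1.   ] F [-5.5  1.1  0.6] w 0.0119 q [ 0.48  0.43 -0.43  1.71  0.2   1.05 -1.54]
dist 0.054450153565483314 [-6.01  0.89  0.89]
```

Emit:
{"method": "play_rows", "body": {"increments": "0 0 0 -0.0004 0 -0.0002 0;0 0 0 -0.0004 0 -0.0002 0;0 0 0 -0.0004 0 -0.0002 0;0 0 0 -0.0004 0 -0.0002 0;0 0 0 -0.0004 0 -0.0002 0;0 0 0 -0.0004 0 -0.0002 0;0 0 0 -0.0004 0 -0.0002 0;0 0 0 -0.0004 0 -0.0002 0"}}

```text
time: 14.45
ee_pos: [0.5763, -0.1247, 0.0661]
eef_rot: [1.0, 0.021, -0.001, 0.0]
ft_force: [-5.8, 0.8, -2.4]
width: 0.0117
grip_force: 30.0
```

Emit:
{"method": "play_rows", "body": {"increments": "0 0 0 0 0 0 0;0 0 0 0 0 0 0;0 0 0 0 0 0 0;0 0 0 0 0 0 0;0 0 0 0 0 0 0;0 0 0 0 0 0 0;0 0 0 0 0 0 0;0 0 0 0 0 0 0"}}

```text
time: 15.25
ee_pos: [0.5763, -0.1246, 0.0661]
eef_rot: [1.0, 0.021, -0.001, -0.0]
ft_force: [-4.7, 0.9, -2.7]
width: 0.0118
grip_force: 30.0
```

Emit:
{"method": "play_rows", "body": {"increments": "0 0 0 0 0 0 0;0 0 0 0 0 0 0;0 0 0 0 0 0 0;0 0 0 0 0 0 0;0 0 0 0 0 0 0;0 0 0 0 0 0 0;0 0 0 0 0 0 0;0 0 0 0 0 0 0"}}

```text
time: 16.05
ee_pos: [0.5763, -0.1247, 0.0661]
eef_rot: [1.0, 0.021, -0.001, 0.0]
ft_force: [-5.1, 1.0, -2.8]
width: 0.0119
grip_force: 30.0
```

Emit:
{"method": "play_rows", "body": {"increments": "0 0 0 0 0 0 0;0 0 0 0 0 0 0;0 0 0 -0.01 0 0 0;0 0 0 -0.025 0 0 0;0 0 0 -0.04 0 -0.02 0;0 0 0 -0.04 0 -0.05 0;0 0 0 -0.04 0 -0.09 0;0 0 0 -0.04 0 -0.1 0"}}

```text
time: 16.85
ee_pos: [0.5394, -0.1267, 0.1717]
eef_rot: [1.0, 0.021, 0.004, 0.001]
ft_force: [2.2, 0.7, -0.7]
width: 0.0117
grip_force: 30.0
```

```bash
python3 - <<'E'
from h import *
st();go([.505,-.353,.14],.194);go([.505,-.353,.013],.194)
E
```

```text
t 16.9 p [ 0.5394 -0.1267  0.1717] yaw 0.042 z [ 0.009 -0.002 -1.   ] F [ 2.2  0.7 -0.7] w 0.0117 q [ 0.54  0.24 -0.45  1.71  0.11  1.21 -1.47]
go [ 0.0034 -0.0084 -0.1517] [-0.0442  0.2245  0.0319]
go [ 0.0034 -0.0084 -0.1517] [-0.0453  0.2242  0.1589]
```

Emit:
{"method": "play_rows", "body": {"increments": "0 0 -0.05 -0.01 0.045 0.01 0;0 0 -0.1 -0.02 0.09 0.02 0;0 0 -0.152 -0.03 0.135 0.026 0;0 0 -0.152 -0.04 0.18 0.026 0;0 0 -0.152 -0.0405 0.225 0.026 0;0 0 -0.152 -0.0405 0.225 0.026 0;0 0 -0.152 -0.0405 0.225 0.026 0;0 0 -0.152 -0.0405 0.225 0.026 0"}}

```text
time: 17.65
ee_pos: [0.5065, -0.3518, 0.1406]
eef_rot: [0.995, 0.098, 0.001, 0.0]
ft_force: [0.2, 0.5, -0.7]
width: 0.0116
grip_force: 30.0
```

Emit:
{"method": "play_rows", "body": {"increments": "0 0 0 0 0 0.03 0;0 0 0 0 0 0.06 0;0 0 0 0 0 0.09 0;0 0 0 0 0 0.11 0;0 0 0 0 0 0.115 0;0 0 0 0 0 0.115 0;0 0 0 0 0 0.115 0;0 0 0 0 0 0.115 0"}}

```text
time: 18.45
ee_pos: [0.5068, -0.3532, 0.027]
eef_rot: [0.995, 0.097, 0.001, 0.001]
ft_force: [-0.4, -0.7, -2.1]
width: 0.0122
grip_force: 30.0
```

```bash
python3 - <<'E'
from h import *
st();go([.505,-.353,.0117],.194)
E
```

```text
t 18.4 p [ 0.5068 -0.3532  0.027 ] yaw 0.195 z [ 0.002 -0.001 -1.   ] F [-0.4 -0.7 -2.1] w 0.0122 q [ 0.78  0.51 -0.31  1.67  0.18  0.99 -0.97]
go [ 0.0018 -0.0018  0.0005] [-0.0018 -0.0005  0.0153]
```

Emit:
{"method": "play_rows", "body": {"increments": "0 0 0 0 0 0.004 0;0 0 0 0 0 0.008 0;0 0 0 0 0 0.011 0;0 0 0 0 0 0.0135 0;0 0 0 0 0 0.0135 0;0 0 0 0 0 0.0135 0;0 0 0 0 0 0.0135 0;0 0 0 0 0 0.0135 0"}}

```text
time: 19.25
ee_pos: [0.5059, -0.3529, 0.012]
eef_rot: [0.995, 0.097, 0.0, 0.0]
ft_force: [0.6, 0.1, -0.4]
width: 0.0117
grip_force: 30.0
```

```bash
python3 - <<'E'
from h import *
st();camera('top');st()
E
```

```text
t 19.2 p [ 0.5059 -0.3529  0.012 ] yaw 0.194 z [ 0. -0. -1.] F [ 0.6  0.1 -0.4] w 0.0117 q [ 0.78  0.53 -0.31  1.67  0.19  0.97 -0.98]
t 19.3 p [ 0.5059 -0.3529  0.0121] yaw 0.194 z [ 0. -0. -1.] F [ 0.8 -0.7 -0.6] w 0.0116 q [ 0.78  0.53 -0.31  1.67  0.19  0.97 -0.98]
```

Emit:
{"method": "play_rows", "body": {"increments": "0 0 0 0 0 0.0008 0;0 0 0 0 0 0.0008 0;0 0 0 0 0 0.0008 0;0 0 0 0 0 0.0008 0;0 0 0 0 0 0.0008 0.35;0 0 0 0 0 0.0008 0.35;0 0 0 0 0 0.0008 0.35;0 0 0 0 0 0.0008 0.35"}}

```text
time: 20.1
ee_pos: [0.5059, -0.3528, 0.0112]
eef_rot: [0.995, 0.097, 0.0, 0.0]
ft_force: [1.0, 0.1, -0.1]
width: 0.0291
grip_force: 0.0
```

Emit:
{"method": "play_rows", "body": {"increments": "0 0 0 0 0 -0.02 0.35;0 0 0 0 0 -0.05 0.35;0 0 0 0 0 -0.1 0.35;0 0 0 -0.02 0 -0.15 1;0 0 0 -0.04 0 -0.19 1;0 0 0 -0.04 0 -0.19 1;0 0 0 -0.04 0 -0.19 1"}}

```text
time: 20.8
ee_pos: [0.4667, -0.3611, 0.2024]
eef_rot: [0.995, 0.097, 0.001, 0.001]
ft_force: [-0.7, 0.7, -1.1]
width: 0.0546
grip_force: 0.0
```

```bash
python3 - <<'E'
from h import *
st()
c=grab('wrist')
u,v=px(c,[.50,-.35,.01]).round().astype(int);x0,y0=max(0,u-90),max(0,v-70);print(x0,y0)
cv2.imwrite('pics/w6.png',cv2.resize(c['color'][y0:y0+140,x0:x0+180,::-1],None,fx=4,fy=4,interpolation=cv2.INTER_CUBIC))
go([.40,.33,.24],0)
E
```

```text
t 20.8 p [ 0.4667 -0.3611  0.2024] yaw 0.193 z [ 0.002 -0.002 -1.   ] F [-0.7  0.7 -1.1] w 0.0546 q [ 0.85  0.29 -0.33  1.57  0.1   1.3  -0.87]
228 83
go [0.000e+00 1.000e-04 1.942e-01] [ 0.068  -0.6902 -0.0391]
```

View pics/w6.png

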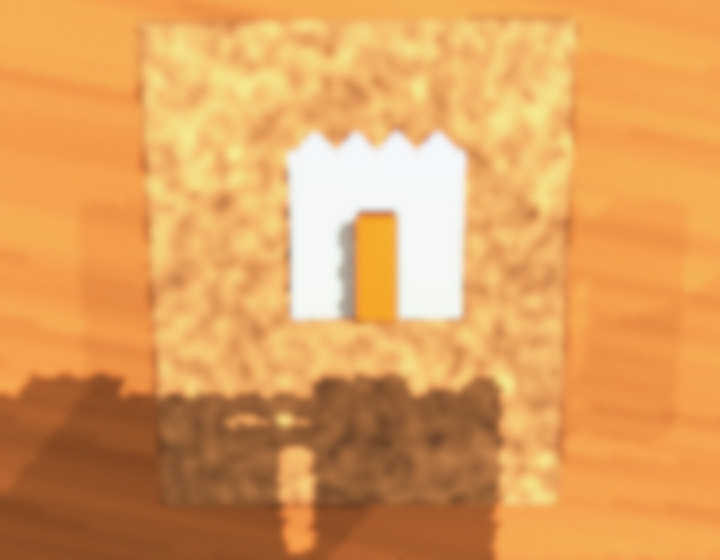

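The comb lies flat and square in the middle of its pad (375,225). Next are the bins.

Emit:
{"method": "play_rows", "body": {"increments": "0 0 0.03 0.004 -0.04 -0.03 1;0 0 0.06 0.008 -0.085 -0.05 1;0 0 0.1 0.013 -0.13 -0.06 1;0 0 0.15 0.018 -0.175 -0.06 1;0 0 0.194 0.023 -0.22 -0.06 1;0 0 0.194 0.027 -0.265 -0.06 1;0 0 0.194 0.031 -0.31 -0.06 1;0 0 0.194 0.034 -0.35 -0.06 1"}}

```text
time: 21.65
ee_pos: [0.4314, -0.0079, 0.2597]
eef_rot: [1.0, 0.001, -0.001, -0.0]
ft_force: [0.5, -0.0, 0.4]
width: 0.0873
grip_force: 0.0
```

Emit:
{"method": "play_rows", "body": {"increments": "0 0 0 -0.033 -0.045 0 1;0 0 0 -0.033 -0.09 0 1;0 0 0 -0.033 -0.135 0 1;0 0 0 -0.033 -0.18 0 1;0 0 0 -0.033 -0.225 0 1;0 0 0 -0.033 -0.27 0 1;0 0 0 -0.033 -0.315 0 1;0 0 0 -0.033 -0.35 0 1"}}

```text
time: 22.45
ee_pos: [0.3982, 0.342, 0.2599]
eef_rot: [1.0, 0.001, -0.001, -0.0]
ft_force: [0.9, -0.1, -0.2]
width: 0.087
grip_force: 0.0
```

Emit:
{"method": "play_rows", "body": {"increments": "0 0 0 0 0 0 1;0 0 0 0 0 0 1;0 0 0 0 0 0 1;0 0 0 0 0 0 1"}}

```text
time: 22.85
ee_pos: [0.3998, 0.3382, 0.2609]
eef_rot: [1.0, -0.001, 0.0, 0.001]
ft_force: [0.2, 0.2, 0.8]
width: 0.0872
grip_force: 0.0
```

```bash
python3 - <<'E'
from h import *
import pickle
st();c=grab('wrist');pickle.dump(c,open('c7.pkl','wb'));cv2.imwrite('pics/w7.png',cv2.resize(c['color'][0:230,140:500,::-1],None,fx=2.2,fy=2.2,interpolation=cv2.INTER_CUBIC))
E
```

```text
t 22.9 p [0.3998 0.3382 0.2609] yaw -0.002 z [ 0.    -0.001 -1.   ] F [0.2 0.2 0.8] w 0.0872 q [ 0.16  0.22 -1.07  1.63  0.2   1.41 -2.51]
```

View pics/w7.png

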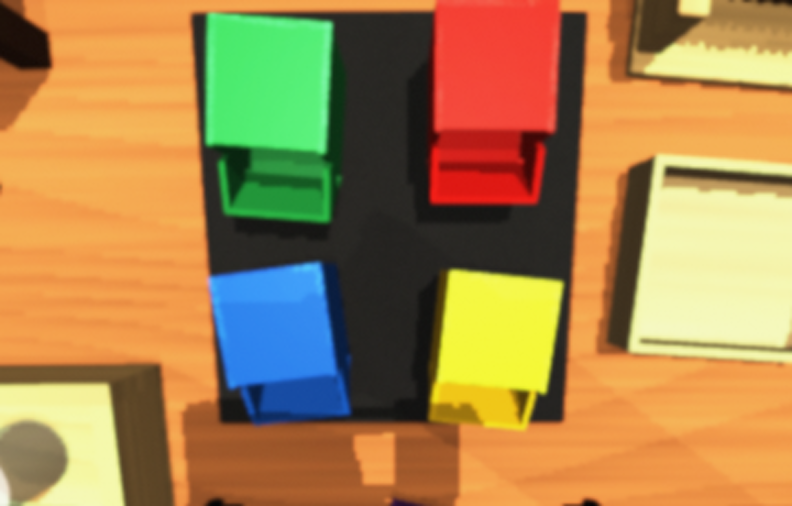

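All four hood tops are clear: green (207,14)-(326,152), red (435,0)-(554,133), blue (210,276)-(340,377), yellow (446,269)-(546,391). Joint 7 is near its limit here, so I'll fit a kinematic model to plan a safe grasp and tipping direction.

```bash
cat > kin.py <<'E'
import numpy as np
from scipy.optimize import least_squares
from scipy.spatial.transform import Rotation as R
LO=np.array([-2.6,-.5,-1.47,.16,-1.27,.06,-2.6]);HI=np.array([2.6,2.12,1.34,2.42,4.41,2.06,2.6])
def fk(q,p,sg):
    q=np.asarray(q)*sg+np.array([p[5],0,0,0,0,0,p[6]])
    r=R.identity();t=np.array([p[7],p[8],p[0]])
    for i,(ax,l) in enumerate(zip('zyzyzyz',[0,0,p[1],0,p[2],0,p[3]])):
        r=r*R.from_euler(ax,q[i]); t=t+r.apply([0,0,l])
        if i==3: pass
    return t,r
E
python3 - <<'E'
from h import *
from kin import *
import pickle,itertools
c=pickle.load(open('c7.pkl','rb'))
f=lambda p,z:w(c,(p[0]+.5)/2.2-.5+140,(p[1]+.5)/2.2-.5,z)
M=np.array([(35,29),(35,-29),(-22,-29),(-22,29)])/1e3
for n,P in dict(green=[(207,14),(333,22),(326,152),(206,143)],red=[(435,-1),(560,3),(554,133),(436,128)],blue=[(210,276),(323,262),(340,377),(230,388)],yellow=[(446,269),(562,281),(546,391),(434,381)]).items():
    W=[f(p,.089) for p in P];print(n,fit2(M,W),np.linalg.norm(W[0]-W[1]).round(4),np.linalg.norm(W[1]-W[2]).round(4))
s=read_state()
D=[([1.253,.332,-.065,1.46,.022,1.35,-.088],[.182,-.598,.222],.295),([.79,.13,-.31,1.65,.04,1.37,-1.10],[.4413,-.2965,.2507],0),([.77,.55,-.32,1.64,.2,.98,-.86],[.5217,-.3546,.0141],.326),([.48,.43,-.43,1.71,.2,1.05,-1.54],[.5763,-.1247,.0659],.042),(s['joint_positions'],s['ee_pos'],-.002)]
best=None
for sg in itertools.product([1,-1],repeat=7):
    if sg[1]<0: continue
    def e(p):
        o=[]
        for q,P,y in D:
            t,r=fk(q,p,np.array(sg));o+=list((t-P)*5)
            B=R.from_euler('z',y)*R.from_euler('x',np.pi);o+=list((r.as_matrix()-B.as_matrix()).ravel())
        return o
    for o7 in (0,np.pi):
        k=least_squares(e,[.35,.4,.4,.25,0,0,o7,0,0],max_nfev=40)
        if best is None or k.cost<best[0]: best=(k.cost,sg,k.x,np.abs(k.fun).max())
print(best);pickle.dump(best,open('kin.pkl','wb'))
E
```

```text
green (np.float64(0.5508), np.float64(0.4025), np.float64(-0.0765), np.float64(0.0005086514591840666)) 0.0591 0.0574
red (np.float64(0.558), np.float64(0.2932), np.float64(-0.0099), np.float64(0.0009001994830687427)) 0.0583 0.0567
blue (np.float64(0.4354), np.float64(0.403), np.float64(0.1099), np.float64(0.0010825669819282927)) 0.0584 0.0594
yellow (np.float64(0.4329), np.float64(0.2891), np.float64(-0.0925), np.float64(0.0010316058263506146)) 0.0598 0.0574
(np.float64(0.00043322545038747653), (-1, 1, -1, 1, -1, 1, -1), array([-1.33127281e-01,  4.53296935e-01,  4.84825716e-01, -3.07065704e-02,
       -1.63135118e+01, -6.19433089e-02,  1.50983498e+00, -4.51647879e-03,
       -7.51991178e-03]), np.float64(0.012440682041599538))
```

Emit:
{"method": "play_rows", "body": {"increments": "0 0 -0.15 0.003 0 0 1;0 0 -0.3 0.005 0 0 1;0 0 -0.45 0.01 0 0 1;0 0 -0.6 0.015 0 0 1;0 0 -0.75 0.02 0 0 1;0 0 -0.9 0.025 0 0 1;0 0 -1.05 0.03 0 0 1;0 0 -1.2 0.03 0 0 1"}}

```text
time: 23.7
ee_pos: [0.4304, 0.3383, 0.2611]
eef_rot: [0.824, 0.566, 0.0, 0.001]
ft_force: [-0.5, 0.3, -0.5]
width: 0.0872
grip_force: 0.0
```

Emit:
{"method": "play_rows", "body": {"increments": "0 0 -0.15 0 0 0 1;0 0 -0.3 0 0 0 1;0 0 -0.45 0 0 0 1;0 0 -0.6 0 0 0 1;0 0 -0.75 0 0 0 1;0 0 -0.9 0 0 0 1;0 0 -1.05 0 0 0 1;0 0 -1.2 0 0 0 1"}}

```text
time: 24.5
ee_pos: [0.4298, 0.3385, 0.2611]
eef_rot: [0.36, 0.933, -0.0, 0.001]
ft_force: [0.3, 0.6, 0.5]
width: 0.087
grip_force: 0.0
```

Emit:
{"method": "play_rows", "body": {"increments": "0 0 -0.15 0 0 0 1;0 0 -0.3 0 0 0 1;0 0 -0.45 0 0 0 1;0 0 -0.6 0 0 0 1;0 0 -0.74 0 0 0 1;0 0 -0.74 0 0 0 1;0 0 -0.74 0 0 0 1"}}

```text
time: 25.2
ee_pos: [0.4296, 0.3389, 0.2611]
eef_rot: [0.003, 1.0, -0.0, 0.0]
ft_force: [-0.2, -0.1, -0.1]
width: 0.0875
grip_force: 0.0
```

```bash
python3 -c "
from h import *
st()"
```

```text
t 25.2 p [0.4296 0.3389 0.2611] yaw 3.135 z [ 0.001 -0.001 -1.   ] F [-0.2 -0.1 -0.1] w 0.0875 q [ 0.34  0.51 -1.45  1.56  0.51  1.52  0.44]
```

Emit:
{"method": "play_rows", "body": {"increments": "0 -0.15 0 0 0 0 1;0 -0.3 0 0 0 0 1;0 -0.3 0 0 0 0 1;0 -0.3 0 0 0 0 1;0 -0.3 0 0 0 0 1;0 -0.3 0 0 0 0 1"}}

```text
time: 25.8
ee_pos: [0.4301, 0.339, 0.2612]
eef_rot: [0.002, 0.989, 0.0, 0.149]
ft_force: [-0.1, 0.5, 0.3]
width: 0.0871
grip_force: 0.0
```

```bash
python3 - <<'E'
from h import *
import pickle
s,r=st();pickle.dump([s['joint_positions'],s['ee_pos'],s['eef_rot']],open('k1.pkl','wb'));print(s['joint_positions'],s['ee_pos'],s['eef_rot'])
E
```

```text
t 25.8 p [0.4301 0.339  0.2612] yaw 3.137 z [ 0.294  0.    -0.956] F [-0.1  0.5  0.3] w 0.0871 q [ 0.49  0.14 -1.45  1.77  0.41  1.21  0.5 ]
[ 0.4903003   0.13978394 -1.45332203  1.76540245  0.40820548  1.20698248
  0.49930742] [0.43008311 0.33904392 0.26123843] [2.02823514e-03 9.88892624e-01 3.59792189e-04 1.48617410e-01]
```

```bash
cat >> kin.py <<'E'
import os,pickle
SG=np.array([-1,1,-1,1,-1,1,-1])
if os.path.exists('kp.pkl'): KP=pickle.load(open('kp.pkl','rb'))
def ik(P,Rt,q0,reg=.02):
    def e(q):
        t,r=fk(q,KP,SG);return np.r_[(t-P)*5,(r.inv()*Rt).as_rotvec(),reg*(q-q0)]
    k=least_squares(e,np.clip(q0,LO+.03,HI-.03),bounds=(LO+.02,HI-.02))
    return k.x,np.abs(k.fun[:6]).max()
def tipR(phi,grip,tip):
    "grip 0: mouth along -tool x ; 1: mouth along +tool x. tip angle; phi heading bin +x"
    B=R.from_euler('z',phi+(np.pi if grip else 0))*R.from_euler('x',np.pi)
    ax=np.array([-np.sin(phi),np.cos(phi),0])
    return R.from_rotvec(-tip*ax)*B
E
python3 - <<'E'
from kin import *
D=[([1.253,.332,-.065,1.46,.022,1.35,-.088],[.182,-.598,.222],R.from_euler('z',.295)*R.from_euler('x',np.pi)),([.79,.13,-.31,1.65,.04,1.37,-1.10],[.4413,-.2965,.2507],R.from_euler('x',np.pi)),([.48,.43,-.43,1.71,.2,1.05,-1.54],[.5763,-.1247,.0659],R.from_euler('z',.042)*R.from_euler('x',np.pi)),([.34,.51,-1.45,1.56,.51,1.52,.44],[.4296,.3389,.2611],R.from_euler('z',3.135)*R.from_euler('x',np.pi))]
q,P,o=pickle.load(open('k1.pkl','rb'));D.append((q,P,R.from_quat(o)))
e=lambda p:np.concatenate([np.r_[(fk(q,p,SG)[0]-P)*5,(fk(q,p,SG)[1].inv()*r).as_rotvec()] for q,P,r in D])
k=least_squares(e,[.34,.45,.48,.44,0,0,1.5,0,0]);print(k.x.round(4),np.abs(k.fun).max())
pickle.dump(k.x,open('kp.pkl','wb'));import kin;kin.KP=k.x
rng=np.random.default_rng(0)
for g in (0,1):
  for ph in np.arange(-180,180,30):
    best=None
    for _ in range(12):
        q,er=ik(np.array([.481,-.129,.14]),tipR(np.radians(ph),g,np.radians(88)),rng.uniform(LO+.05,HI-.05),.0005)
        m=np.minimum(q-LO,HI-q).min()
        if er<.004 and (best is None or m>best[0]): best=(m,q)
    print(g,ph,None if best is None else (round(best[0],2),best[1].round(2)))
E
```

```text
[ 2.46000e-01  4.47700e-01  4.90000e-01  3.43000e-01  1.90211e+01
 -5.84000e-02  1.51260e+00 -9.00000e-03 -7.40000e-03] 0.042191554359125305
0 -180 None
0 -150 None
0 -120 (np.float64(0.19), array([-0.61,  0.97,  0.42,  1.49,  0.71,  1.87,  2.24]))
0 -90 (np.float64(0.29), array([-0.44,  0.73, -0.05,  1.9 ,  1.2 ,  1.77,  1.97]))
0 -60 (np.float64(0.1), array([-0.33,  0.57, -0.24,  2.32,  1.65,  1.65,  1.78]))
0 -30 None
0 0 None
0 30 (np.float64(0.07), array([ 1.92,  0.95, -1.  ,  2.35, -1.17,  0.84,  1.15]))
0 60 (np.float64(0.36), array([ 1.4 ,  0.85, -0.63,  1.93, -0.91,  1.4 ,  0.88]))
0 90 (np.float64(0.15), array([ 0.87,  0.93, -0.24,  1.52, -0.82,  1.91,  0.87]))
0 120 None
0 150 None
1 -180 None
1 -150 None
1 -120 (np.float64(0.3), array([-0.81,  1.08,  0.72,  1.49,  0.53,  1.76, -0.75]))
1 -90 (np.float64(0.37), array([-0.58,  0.73,  0.11,  1.9 ,  1.14,  1.69, -1.14]))
1 -60 (np.float64(0.1), array([-1.01,  0.62,  0.46,  2.32,  1.45,  1.3 , -1.36]))
1 -30 None
1 0 None
1 30 (np.float64(0.02), array([ 0.08,  0.81,  0.86,  2.35,  4.34,  2.04, -1.98]))
1 60 (np.float64(0.29), array([ 1.31,  0.8 , -0.52,  1.93, -0.98,  1.47, -2.22]))
1 90 (np.float64(0.22), array([ 1.  ,  0.96, -0.42,  1.52, -0.73,  1.84, -2.35]))
1 120 None
1 150 None
```

```bash
python3 - <<'E'
from h import *
from kin import *
s,r=st();q=s['joint_positions'];go([.563,.293,.13],np.pi-.01)
A=(np.array([.563,.293,.13]),tipR(-.01,1,0))
pts=[A,(A[0]-[0,0,.085],A[1])]
for t in np.linspace(0,1,6): pts.append(((1-t)*np.array([.563,.293,.2])+t*np.array([.481,-.14,.22]),tipR(-.01-t*1.56,1,0)))
for t in np.linspace(0,1,6): pts.append(((1-t)*np.array([.481,-.14,.22])+t*np.array([.481,-.183,.13]),tipR(-1.57,1,t*1.6)))
for P,Rt in pts:
    q,e=ik(P,Rt,q);print(P.round(3),q.round(2),round(e,3))
E
```

```text
t 25.8 p [0.4301 0.339  0.2612] yaw 3.137 z [ 0.294  0.    -0.956] F [-0.1  0.5  0.3] w 0.0871 q [ 0.49  0.14 -1.45  1.77  0.41  1.21  0.5 ]
go [0.0022 0.2983 0.0059] [-0.0887 -0.0457  0.1645]
[0.563 0.293 0.13 ] [ 0.2   0.69 -1.1   1.51  0.63  1.33  0.6 ] 0.0
[0.563 0.293 0.045] [ 0.17  0.77 -1.03  1.58  0.7   1.2   0.56] 0.0
[0.563 0.293 0.2  ] [ 0.21  0.64 -1.14  1.42  0.58  1.44  0.63] 0.0
[0.547 0.206 0.204] [ 0.42  0.49 -1.14  1.56  0.45  1.38  0.49] 0.0
[0.53  0.12  0.208] [ 0.62  0.35 -1.11  1.66  0.32  1.33  0.39] 0.0
[0.514 0.033 0.212] [ 0.79  0.22 -1.05  1.73  0.19  1.31  0.33] 0.0
[ 0.497 -0.053  0.216] [ 0.92  0.14 -0.96  1.76  0.12  1.3   0.25] 0.0
[ 0.481 -0.14   0.22 ] [ 1.01  0.12 -0.86  1.76  0.09  1.31  0.13] 0.0
[ 0.481 -0.14   0.22 ] [ 1.01  0.12 -0.86  1.76  0.09  1.31  0.13] 0.0
[ 0.481 -0.149  0.202] [ 0.86  0.1  -0.9   1.85  0.42  1.25 -0.18] 0.0
[ 0.481 -0.157  0.184] [ 0.64  0.21 -0.89  1.92  0.81  1.34 -0.55] 0.0
[ 0.481 -0.166  0.166] [ 0.39  0.39 -0.8   1.97  1.14  1.55 -0.87] 0.0
[ 0.481 -0.174  0.148] [ 0.18  0.61 -0.65  1.98  1.36  1.79 -1.11] 0.0
[ 0.481 -0.183  0.13 ] [ 0.03  0.85 -0.48  1.94  1.49  2.01 -1.27] 0.0
```

Emit:
{"method": "play_rows", "body": {"increments": "0 0.1 0 -0.02 -0.01 0.03 1;0 0.2 0 -0.04 -0.02 0.06 1;0.001 0.298 0.006 -0.06 -0.03 0.1 1;0.001 0.298 0.006 -0.075 -0.04 0.14 1;0.001 0.298 0.006 -0.089 -0.046 0.1645 1;0.001 0.298 0.006 -0.089 -0.046 0.1645 1;0.001 0.298 0.006 -0.089 -0.046 0.1645 1;0.001 0.298 0.006 -0.089 -0.046 0.1645 1"}}

```text
time: 26.6
ee_pos: [0.5622, 0.2945, 0.131]
eef_rot: [0.003, 1.0, 0.001, 0.001]
ft_force: [-0.3, -0.1, 0.1]
width: 0.0869
grip_force: 0.0
```

```bash
python3 - <<'E'
from h import *
F=[]
for i in range(6): F.append(read_state()['ft_force'][2]);camera('side')
print('Fz',np.mean(F));st();go([.563,.293,.045],np.pi-.01)
E
```

```text
Fz 0.043247022171474074
t 26.9 p [0.5629 0.2934 0.1309] yaw 3.134 z [ 0.003 -0.    -1.   ] F [ 0.5 -0.  -0.5] w 0.0868 q [ 0.22  0.69 -1.13  1.51  0.64  1.35  0.6 ]
go [-0.0002  0.0031  0.0029] [ 0.0001 -0.0004  0.0859]
```

Lower onto red, grip, lift and weigh.

Emit:
{"method": "play_rows", "body": {"increments": "0 0.001 0.002 0 0 0.03 1;0 0.001 0.002 0 0 0.06 1;0 0.001 0.002 0 0 0.08 1;0 0.001 0.002 0 0 0.085 1;0 0.001 0.002 0 0 0.085 1;0 0.001 0.002 0 0 0.085 1;0 0.001 0.002 0 0 0.085 0;0 0.001 0.002 0 0 0.085 0", "grip_force": 35}}

```text
time: 27.7
ee_pos: [0.5635, 0.2935, 0.0462]
eef_rot: [0.005, 1.0, 0.0, 0.001]
ft_force: [-0.6, -0.6, -1.0]
width: 0.0777
grip_force: 0.0
```

Emit:
{"method": "play_rows", "body": {"increments": "0 0 0 0 0 0 0;0 0 0 0 0 0 0;0 0 0 0 0 0 0;0 0 0 0 0 0 0"}}

```text
time: 28.1
ee_pos: [0.5631, 0.2933, 0.0454]
eef_rot: [0.005, 1.0, -0.0, 0.001]
ft_force: [-0.0, 0.7, 2.0]
width: 0.0576
grip_force: 35.0
```

Emit:
{"method": "play_rows", "body": {"increments": "0 0 0 0 0 -0.02 0;0 0 0 0 0 -0.05 0;0 0 0 0 0 -0.08 0;0 0 0 0 0 -0.12 0;0 0 0 0 0 -0.12 0;0 0 0 0 0 -0.12 0;0 0 0 0 0 -0.12 0;0 0 0 0 0 -0.12 0"}}

```text
time: 28.9
ee_pos: [0.5625, 0.2927, 0.1641]
eef_rot: [0.005, 1.0, -0.001, -0.0]
ft_force: [0.2, -0.8, -3.3]
width: 0.0577
grip_force: 35.0
```

```bash
cat > wt.py <<'E'
from h import *
F=[]
for i in range(8): F.append(read_state()['ft_force'][2]);camera('side')
print('Fz',np.mean(F),np.std(F));st()
E
python3 wt.py
```

```text
Fz -2.9341760260213237 0.685519377554886
t 29.3 p [0.5629 0.2933 0.1651] yaw 3.132 z [ 0.001 -0.    -1.   ] F [ 0.9 -0.6 -2.8] w 0.0574 q [ 0.23  0.66 -1.15  1.47  0.61  1.4   0.62]
```

Fz is about -2.9 N, so red is loaded. I'll take it to the coarse tray.

Emit:
{"method": "play_rows", "body": {"increments": "0 0 0.15 0.01 -0.04 -0.03 0;0 0 0.3 0.02 -0.085 -0.05 0;0 0 0.45 0.03 -0.13 -0.06 0;0 0 0.6 0.04 -0.175 -0.06 0;0 0 0.75 0.05 -0.22 -0.06 0;0 0 0.9 0.06 -0.265 -0.06 0;0 0 1.05 0.07 -0.31 -0.06 0;0 0 1.2 0.08 -0.35 -0.06 0"}}

```text
time: 30.1
ee_pos: [0.4788, -0.0582, 0.2254]
eef_rot: [0.571, 0.821, -0.0, 0.001]
ft_force: [1.0, 0.0, -2.7]
width: 0.0576
grip_force: 35.0
```

Emit:
{"method": "play_rows", "body": {"increments": "0 0 0.12 0 0 0 0;0 0 0.24 0 0 0 0;0 0 0.362 0 0 0 0;0 0 0.362 0 0 0 0;0 0 0.362 0 0 0 0;0 0 0.362 0 0 0 0"}}

```text
time: 30.7
ee_pos: [0.4796, -0.0558, 0.2252]
eef_rot: [0.706, 0.708, 0.0, 0.0]
ft_force: [0.4, 1.1, -2.3]
width: 0.0575
grip_force: 35.0
```

```bash
python3 - <<'E'
from h import *
st();go([.481,-.14,.21],np.pi/2)
E
```

```text
t 30.7 p [ 0.4796 -0.0558  0.2252] yaw 1.574 z [ 0.001 -0.    -1.   ] F [ 0.4  1.1 -2.3] w 0.0575 q [ 1.06  0.11 -1.08  1.78  0.1   1.31 -0.04]
go [0.0011 0.0002 0.0027] [-0.0842  0.0011  0.0152]
```

Emit:
{"method": "play_rows", "body": {"increments": "0 -0.14 0 -0.025 0 0.01 0;0 -0.28 0 -0.05 0 0.02 0;0 -0.42 0 -0.075 0.001 0.03 0;0 -0.56 0 -0.1 0.001 0.03 0;0 -0.7 0 -0.127 0.001 0.03 0;0 -0.85 0 -0.127 0.001 0.03 0;0 -1.0 0 -0.127 0.001 0.03 0;0 -1.15 0 -0.127 0.001 0.03 0"}}

```text
time: 31.5
ee_pos: [0.4815, -0.182, 0.1957]
eef_rot: [0.592, 0.593, -0.385, 0.387]
ft_force: [-0.5, -1.7, -3.1]
width: 0.0579
grip_force: 35.0
```

```bash
python3 - <<'E'
from h import *
s,r=st();B=R.from_matrix(r);print(B.inv().apply(np.array([.481,-.183,.13])-s['ee_pos']).round(4),r.round(2))
E
```

```text
t 31.5 p [ 0.4815 -0.182   0.1957] yaw 1.568 z [ 0.003 -0.915 -0.404] F [-0.5 -1.7 -3.1] w 0.0579 q [ 0.38  0.5  -0.88  1.97  1.25  1.81 -0.94]
[ 0.0597 -0.0006  0.0274] [[ 0.    1.    0.  ]
 [ 0.4   0.   -0.91]
 [-0.91  0.   -0.4 ]]
```

Emit:
{"method": "play_rows", "body": {"increments": "0 0 0 0.03 0 0.013 0;0 0 0 0.06 0 0.027 0;0 -0.05 0 0.06 0 0.027 0;0 -0.15 0 0.06 0 0.027 0;0 -0.25 0 0.06 0 0.027 0;0 -0.35 0 0.06 0 0.027 0;0 -0.43 0 0.06 0 0.027 0;0 -0.43 0 0.06 0 0.027 0"}}

```text
time: 32.3
ee_pos: [0.4807, -0.1823, 0.1276]
eef_rot: [-0.496, -0.499, 0.503, -0.502]
ft_force: [0.7, 0.1, -2.5]
width: 0.0581
grip_force: 35.0
```

Emit:
{"method": "play_rows", "body": {"increments": "0 0 0 0 0 0 0;0 0 0 0 0 0 0;0 0 0 0 0 0 0;0 0 0 0 0 0 0;0 0 0 0 0 0 0;0 0 0 0 0 0 0;0 0 0 0 0 0 0;0 0 0 0 0 0 0"}}

```text
time: 33.1
ee_pos: [0.4807, -0.1831, 0.1295]
eef_rot: [0.498, 0.497, -0.502, 0.502]
ft_force: [0.7, 0.3, -1.2]
width: 0.058
grip_force: 35.0
```

```bash
python3 - <<'E'
from h import *
F=[]
for i in range(6): F.append(read_state()['ft_force']);camera('side')
print(np.mean(F,0));st()
a=camera('top')['color'][180:260,290:450,::-1];b=camera('side')['color'][110:260,260:440,::-1]
cv2.imwrite('pics/t8.png',np.hstack([cv2.resize(a,(600,300)),cv2.resize(b,(200,166)) if 0 else np.zeros((300,1,3),np.uint8)]) if 0 else np.vstack([cv2.resize(a,(560,280)),cv2.resize(b,(560,320))[:320]]))
E
```

```text
[-0.13441565 -0.34285338 -1.26158188]
t 33.4 p [ 0.4806 -0.1831  0.1294] yaw -1.468 z [-0.001 -1.     0.009] F [-0.  -0.2 -1.8] w 0.0580 q [ 0.02  0.86 -0.5   1.94  1.4   2.04 -1.26]
```

View pics/t8.png

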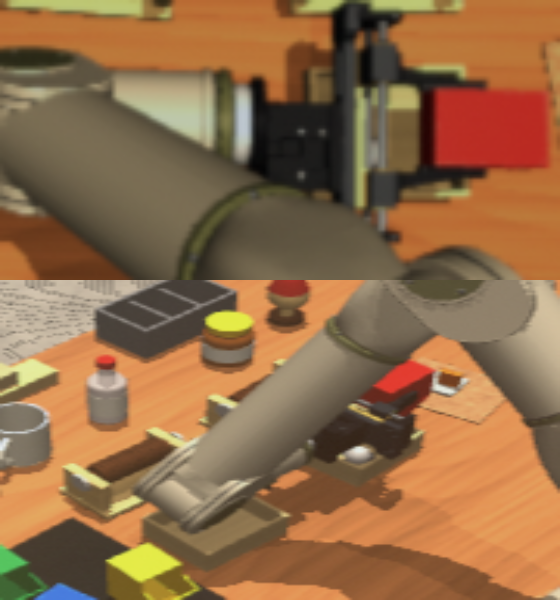

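The knob is out: the load is down to 1.26 N and a knob is visible in the tray at (358,453). Now untip and return red.

Emit:
{"method": "play_rows", "body": {"increments": "0 0.1 0 -0.03 0 0 0;0 0.2 0 -0.05 0 0 0;0 0.3 0 -0.066 0 0 0;0 0.43 0 -0.066 0 0 0;0 0.43 0 -0.066 0 0 0"}}

```text
time: 34.0
ee_pos: [0.4814, -0.1832, 0.1989]
eef_rot: [0.596, 0.591, -0.382, 0.386]
ft_force: [0.4, -0.9, 0.3]
width: 0.0578
grip_force: 35.0
```

Emit:
{"method": "play_rows", "body": {"increments": "0 0.14 0 0.005 0 -0.025 0;0 0.28 0 0.01 0 -0.05 0;0 0.42 0 0.015 0 -0.075 0;0 0.56 0 0.02 0 -0.1 0;0 0.7 0 0.0245 0 -0.128 0;0 0.85 0 0.0245 0 -0.128 0;0 1.0 0 0.0245 0 -0.128 0;0 1.15 0 0.0245 0 -0.128 0"}}

```text
time: 34.8
ee_pos: [0.4799, -0.0555, 0.225]
eef_rot: [0.707, 0.707, 0.001, -0.002]
ft_force: [-0.5, -0.1, -2.6]
width: 0.058
grip_force: 35.0
```

Emit:
{"method": "play_rows", "body": {"increments": "0 0 -0.15 0.04 0 0 0;0 0 -0.3 0.085 0 0 0;0 0 -0.45 0.13 0 0 0;0 0 -0.6 0.175 0.01 0 0;0 0 -0.75 0.22 0.02 0 0;0 0 -0.9 0.265 0.03 0 0;0 0 -1.05 0.31 0.045 0 0;0 0 -1.2 0.35 0.06 0 0"}}

```text
time: 35.6
ee_pos: [0.54, 0.2954, 0.2226]
eef_rot: [0.182, 0.983, -0.003, -0.001]
ft_force: [0.8, -0.2, 0.7]
width: 0.058
grip_force: 35.0
```

Emit:
{"method": "play_rows", "body": {"increments": "0 0 -0.15 0 0 0 0;0 0 -0.3 0 0 0 0;0 0 -0.365 0 0 0 0;0 0 -0.365 0 0 0 0;0 0 -0.365 0 0 0 0"}}

```text
time: 36.1
ee_pos: [0.5402, 0.2938, 0.2237]
eef_rot: [0.004, 1.0, -0.001, -0.001]
ft_force: [0.3, -0.5, -0.3]
width: 0.0578
grip_force: 35.0
```

```bash
python3 - <<'E'
from h import *
st();go([.563,.293,.10],np.pi-.01);go([.563,.293,.046],np.pi-.01)
E
```

```text
t 36.1 p [0.5402 0.2938 0.2237] yaw 3.133 z [-0.002 -0.002 -1.   ] F [ 0.3 -0.5 -0.3] w 0.0578 q [ 0.22  0.54 -1.11  1.44  0.48  1.46  0.67]
go [-0.0024 -0.002   0.0012] [-0.0231 -0.0003  0.1237]
go [-0.0024 -0.002   0.0012] [-0.0232 -0.0002  0.1777]
```

Emit:
{"method": "play_rows", "body": {"increments": "0 0 0 -0.023 0 0.04 0;0 0 0 -0.023 0 0.08 0;0 0 0 -0.023 0 0.12 0;0 0 0 -0.023 0 0.15 0;0 0 0 -0.023 0 0.165 0;0 0 0 -0.023 0 0.165 0;0 0 0 -0.023 0 0.165 0"}}

```text
time: 36.8
ee_pos: [0.5644, 0.2946, 0.0616]
eef_rot: [0.004, 1.0, 0.0, 0.001]
ft_force: [0.3, 0.3, -0.6]
width: 0.0581
grip_force: 35.0
```

Emit:
{"method": "play_rows", "body": {"increments": "0 0 0 0 0 0.005 0;0 0 0 0 0 0.009 0;0 0 0 0 0 0.012 0;0 0 0 0 0 0.012 0;0 0 0 0 0 0.012 0;0 0 0 0 0 0.012 0"}}

```text
time: 37.4
ee_pos: [0.5641, 0.2942, 0.0486]
eef_rot: [0.003, 1.0, -0.0, 0.001]
ft_force: [-0.3, 0.2, -1.2]
width: 0.0576
grip_force: 35.0
```

```bash
python3 - <<'E'
from h import *
st();go([.563,.293,.0455],np.pi-.01)
E
```

```text
t 37.4 p [0.5641 0.2942 0.0486] yaw 3.135 z [ 0.001 -0.    -1.   ] F [-0.3  0.2 -1.2] w 0.0576 q [ 0.15  0.73 -0.99  1.57  0.64  1.19  0.6 ]
go [0.     0.0012 0.0036] [ 0.001  -0.0012  0.0031]
```

Emit:
{"method": "play_rows", "body": {"increments": "0 0 0 0 0 0.0025 0;0 0 0 0 0 0.0025 0;0 0 0 0 0 0.0025 0;0 0 0 0 0 0.0025 1;0 0 0 0 0 0.0025 1;0 0 0 0 0 0.0025 1;0 0 0 0 0 0.0025 1;0 0 0 0 0 0.0025 1"}}

```text
time: 38.2
ee_pos: [0.564, 0.2942, 0.0459]
eef_rot: [0.003, 1.0, -0.0, 0.001]
ft_force: [-0.3, -0.5, 0.5]
width: 0.085
grip_force: 0.0
```

Emit:
{"method": "play_rows", "body": {"increments": "0 0 0 0 0 -0.02 1;0 0 0 0 0 -0.05 1;0 0 0 0 0 -0.085 1;0 0 0.04 0.04 -0.002 -0.1 1;0 0 0.0825 0.085 -0.006 -0.1 1;0 0 0.0825 0.126 -0.006 -0.1 1;0 0 0.0825 0.126 -0.006 -0.1 1;0 0 0.0825 0.126 -0.006 -0.1 1"}}

```text
time: 39.0
ee_pos: [0.4379, 0.289, 0.1472]
eef_rot: [0.044, 0.999, -0.0, 0.002]
ft_force: [0.4, 0.5, 0.7]
width: 0.087
grip_force: 0.0
```

```bash
python3 - <<'E'
from h import *
st();go([.4379,.2886,.0455],np.pi-.0925)
c=grab('top');cv2.imwrite('pics/t9.png',cv2.resize(c['color'][140:270,190:510,::-1],None,fx=2.5,fy=2.5,interpolation=cv2.INTER_CUBIC))
E
```

```text
t 39.0 p [0.4379 0.289  0.1472] yaw 3.054 z [ 0.004 -0.001 -1.   ] F [0.4 0.5 0.7] w 0.0870 q [ 0.33  0.4  -1.19  1.78  0.4   1.23  0.51]
go [-0.0008  0.0037  0.0046] [ 0.0004 -0.0003  0.1017]
```

Emit:
{"method": "play_rows", "body": {"increments": "0 0 0.004 0 0 0.03 1;0 0 0.004 0 0 0.06 1;0 0 0.004 0 0 0.09 1;0 0 0.004 0 0 0.1 1;0 0 0.004 0 0 0.1 1;0 0 0.004 0 0 0.1 1;0 0 0.004 0 0 0.1 1;0 0 0.004 0 0 0.1 0"}}

```text
time: 39.85
ee_pos: [0.4387, 0.2893, 0.0469]
eef_rot: [0.047, 0.999, 0.0, 0.001]
ft_force: [0.3, 0.7, -0.0]
width: 0.0844
grip_force: 0.0
```

Emit:
{"method": "play_rows", "body": {"increments": "0 0 0 0 0 0 0;0 0 0 0 0 0 0;0 0 0 0 0 0 0;0 0 0 0 0 0 0;0 0 0 0 0 0 0"}}

```text
time: 40.35
ee_pos: [0.438, 0.2889, 0.0458]
eef_rot: [0.046, 0.999, -0.0, 0.001]
ft_force: [-0.3, -1.2, 1.4]
width: 0.0576
grip_force: 35.0
```

Emit:
{"method": "play_rows", "body": {"increments": "0 0 0 0 0 -0.02 0;0 0 0 0 0 -0.05 0;0 0 0 0 0 -0.08 0;0 0 0 0 0 -0.12 0;0 0 0 0 0 -0.12 0;0 0 0 0 0 -0.12 0;0 0 0 0 0 -0.12 0;0 0 0 0 0 -0.12 0"}}

```text
time: 41.15
ee_pos: [0.4373, 0.2885, 0.1645]
eef_rot: [0.046, 0.999, -0.001, -0.0]
ft_force: [0.8, -0.5, -0.6]
width: 0.0578
grip_force: 35.0
```

```bash
python3 wt.py
```

```text
Fz -0.9807429606918814 0.36489266555894473
t 41.5 p [0.4378 0.289  0.1657] yaw 3.049 z [ 0.001 -0.    -1.   ] F [-0.7 -0.3 -1.8] w 0.0583 q [ 0.34  0.38 -1.2   1.76  0.38  1.26  0.52]
```

Yellow is about 1.0 N, so it is empty. Put it back, then go to green.

Emit:
{"method": "play_rows", "body": {"increments": "0 0 0 0 0 0.04 0;0 0 0 0 0 0.08 0;0 0 0 0 0 0.105 0;0 0 0 0 0 0.112 0;0 0 0 0 0 0.1185 0;0 0 0 0 0 0.1185 0;0 0 0 0 0 0.1185 0;0 0 0 0 0 0.1185 0"}}

```text
time: 42.35
ee_pos: [0.4386, 0.2893, 0.0483]
eef_rot: [0.047, 0.999, 0.0, 0.001]
ft_force: [-0.1, -0.0, -1.5]
width: 0.058
grip_force: 35.0
```

Emit:
{"method": "play_rows", "body": {"increments": "0 0 0 0 0 0.001 0;0 0 0 0 0 0.001 0;0 0 0 0 0 0.001 1;0 0 0 0 0 0.001 1;0 0 0 0 0 0.001 1;0 0 0 0 0 0.001 1;0 0 0 0 0 0.001 1"}}

```text
time: 43.05
ee_pos: [0.438, 0.289, 0.0463]
eef_rot: [0.046, 0.999, -0.0, 0.001]
ft_force: [-0.3, 0.2, 0.8]
width: 0.0849
grip_force: 0.0
```

Emit:
{"method": "play_rows", "body": {"increments": "0 0 0 0 0 -0.02 1;0 0 0 0 0 -0.05 1;0 0 0 0 0 -0.09 1;0 0 0 0 0 -0.1 1;0 0 0 -0.03 0.035 -0.1 1;0 0 -0.016 -0.06 0.07 -0.1 1;0 0 -0.016 -0.085 0.1 -0.1 1;0 0 -0.016 -0.107 0.123 -0.1 1"}}

```text
time: 43.85
ee_pos: [0.5567, 0.4029, 0.1451]
eef_rot: [0.038, 0.999, -0.0, 0.0]
ft_force: [-0.1, 0.9, -0.3]
width: 0.0868
grip_force: 0.0
```

```bash
python3 - <<'E'
from h import *
camera('top');camera('top');camera('top');camera('top');st();go([.5558,.4021,.0455],np.pi-.0765)
E
```

```text
t 44.0 p [0.5552 0.402  0.1454] yaw 3.066 z [-0. -0. -1.] F [ 0.4 -0.   0.1] w 0.0872 q [-0.06  0.72 -1.01  1.34  0.6   1.4   0.45]
go [-0.0003 -0.0005  0.0004] [-0.0006  0.0002  0.0999]
```

Emit:
{"method": "play_rows", "body": {"increments": "0 0 0 0 0 0.03 1;0 0 0 0 0 0.06 1;0 0 0 0 0 0.09 1;0 0 0 0 0 0.1 1;0 0 0 0 0 0.1 1;0 0 0 0 0 0.1 1;0 0 0 0 0 0.1 1;0 0 0 0 0 0.1 0"}}

```text
time: 44.85
ee_pos: [0.5564, 0.4019, 0.0478]
eef_rot: [0.038, 0.999, 0.0, 0.001]
ft_force: [0.2, -0.6, -0.8]
width: 0.0841
grip_force: 0.0
```

Emit:
{"method": "play_rows", "body": {"increments": "0 0 0 0 0 0 0;0 0 0 0 0 0 0;0 0 0 0 0 0 0;0 0 0 0 0 0 0;0 0 0 0 0 0 0"}}

```text
time: 45.35
ee_pos: [0.5559, 0.4016, 0.0464]
eef_rot: [0.038, 0.999, 0.0, 0.001]
ft_force: [-0.4, -0.2, 1.2]
width: 0.0576
grip_force: 35.0
```

Emit:
{"method": "play_rows", "body": {"increments": "0 0 0 0 0 -0.02 0;0 0 0 0 0 -0.05 0;0 0 0 0 0 -0.08 0;0 0 0 0 0 -0.12 0;0 0 0 0 0 -0.12 0;0 0 0 0 0 -0.12 0;0 0 0 0 0 -0.12 0;0 0 0 0 0 -0.12 0"}}

```text
time: 46.15
ee_pos: [0.5554, 0.401, 0.1652]
eef_rot: [0.038, 0.999, -0.001, -0.0]
ft_force: [0.0, 0.4, -0.6]
width: 0.0579
grip_force: 35.0
```

```bash
python3 wt.py
```

```text
Fz -1.1020796385935485 0.529741720479315
t 46.5 p [0.5557 0.4015 0.1662] yaw 3.065 z [ 0.001 -0.    -1.   ] F [ 0.6  0.4 -1.5] w 0.0575 q [-0.06  0.71 -1.01  1.31  0.59  1.43  0.46]
```

Green is about 1.1 N, so it is empty. Put it back, then go to blue.

Emit:
{"method": "play_rows", "body": {"increments": "0 0 0 0 0 0.04 0;0 0 0 0 0 0.08 0;0 0 0 0 0 0.105 0;0 0 0 0 0 0.112 0;0 0 0 0 0 0.1185 0;0 0 0 0 0 0.1185 0;0 0 0 0 0 0.1185 0;0 0 0 0 0 0.1185 0"}}

```text
time: 47.35
ee_pos: [0.5564, 0.402, 0.0493]
eef_rot: [0.038, 0.999, 0.001, 0.001]
ft_force: [-0.3, 0.7, -1.4]
width: 0.0577
grip_force: 35.0
```

Emit:
{"method": "play_rows", "body": {"increments": "0 0 0 0 0 0.001 0;0 0 0 0 0 0.001 0;0 0 0 0 0 0.001 1;0 0 0 0 0 0.001 1;0 0 0 0 0 0.001 1;0 0 0 0 0 0.001 1;0 0 0 0 0 0.001 1"}}

```text
time: 48.05
ee_pos: [0.5559, 0.4015, 0.0469]
eef_rot: [0.038, 0.999, -0.0, 0.001]
ft_force: [0.2, 0.2, -1.0]
width: 0.0849
grip_force: 0.0
```

Emit:
{"method": "play_rows", "body": {"increments": "0 0 0 0 0 -0.02 1;0 0 0 0 0 -0.05 1;0 0 0 0 0 -0.09 1;0 0 0 0 0 -0.1 1;0 0 -0.1 0.03 -0.002 -0.1 1;0 0 -0.186 0.07 -0.007 -0.1 1;0 0 -0.186 0.115 -0.007 -0.1 1;0 0 -0.186 0.115 -0.007 -0.1 1"}}

```text
time: 48.85
ee_pos: [0.4341, 0.4053, 0.1482]
eef_rot: [-0.059, 0.998, -0.0, 0.0]
ft_force: [0.9, 0.7, 0.3]
width: 0.087
grip_force: 0.0
```

```bash
python3 - <<'E'
from h import *
camera('top');camera('top');camera('top');camera('top');st();go([.4404,.4035,.0455],np.pi+.11)
E
```

```text
t 49.0 p [0.4417 0.4031 0.1474] yaw -3.034 z [ 0.002  0.    -1.   ] F [-0.3 -0.2 -0.3] w 0.0867 q [ 0.02  0.58 -1.13  1.59  0.54  1.32  0.49]
go [-0.0002  0.0022 -0.0021] [0.0015 0.0005 0.1019]
```

Emit:
{"method": "play_rows", "body": {"increments": "0 0 -0.002 0.001 0 0.03 1;0 0 -0.002 0.001 0 0.06 1;0 0 -0.002 0.001 0 0.09 1;0 0 -0.002 0.001 0 0.101 1;0 0 -0.002 0.001 0 0.101 1;0 0 -0.002 0.001 0 0.101 1;0 0 -0.002 0.001 0 0.101 1;0 0 -0.002 0.001 0 0.101 0"}}

```text
time: 49.85
ee_pos: [0.4403, 0.4038, 0.047]
eef_rot: [-0.055, 0.998, 0.0, 0.001]
ft_force: [-0.2, -0.5, 0.7]
width: 0.0841
grip_force: 0.0
```

Emit:
{"method": "play_rows", "body": {"increments": "0 0 0 0 0 0 0;0 0 0 0 0 0 0;0 0 0 0 0 0 0;0 0 0 0 0 0 0;0 0 0 0 0 0 0"}}

```text
time: 50.35
ee_pos: [0.4397, 0.4035, 0.0459]
eef_rot: [-0.056, 0.998, 0.0, 0.001]
ft_force: [0.3, 1.3, 1.3]
width: 0.0582
grip_force: 35.0
```

Emit:
{"method": "play_rows", "body": {"increments": "0 0 0 0 0 -0.02 0;0 0 0 0 0 -0.05 0;0 0 0 0 0 -0.08 0;0 0 0 0 0 -0.12 0;0 0 0 0 0 -0.12 0;0 0 0 0 0 -0.12 0;0 0 0 0 0 -0.12 0;0 0 0 0 0 -0.12 0"}}

```text
time: 51.15
ee_pos: [0.4392, 0.4026, 0.1646]
eef_rot: [-0.056, 0.998, -0.001, -0.0]
ft_force: [-0.7, -0.2, -3.2]
width: 0.0578
grip_force: 35.0
```

```bash
python3 wt.py
```

```text
Fz -2.795445197575926 0.3005479184477728
t 51.5 p [0.4395 0.4033 0.1656] yaw -3.030 z [ 0.001 -0.    -1.   ] F [-0.4 -0.9 -2.6] w 0.0579 q [ 0.03  0.56 -1.15  1.57  0.52  1.35  0.5 ]
```

Blue is about 2.8 N, so it is loaded. I'll take it to the tray.

Emit:
{"method": "play_rows", "body": {"increments": "0 0 0.15 0 -0.045 -0.03 0;0 0 0.3 0 -0.09 -0.05 0;0 0 0.45 0 -0.135 -0.06 0;0 0 0.6 0.002 -0.18 -0.06 0;0 0 0.75 0.004 -0.225 -0.06 0;0 0 0.9 0.006 -0.27 -0.06 0;0 0 1.05 0.008 -0.32 -0.06 0;0 0 1.2 0.009 -0.37 -0.06 0"}}

```text
time: 52.35
ee_pos: [0.4713, 0.0328, 0.2262]
eef_rot: [0.52, 0.854, -0.0, 0.001]
ft_force: [1.7, -0.1, -3.1]
width: 0.0582
grip_force: 35.0
```

Emit:
{"method": "play_rows", "body": {"increments": "0 0 0.12 -0.04 -0.017 0 0;0 0 0.24 -0.084 -0.035 0 0;0 0 0.36 -0.084 -0.035 0 0;0 0 0.482 -0.084 -0.035 0 0;0 0 0.482 -0.084 -0.035 0 0;0 0 0.482 -0.084 -0.035 0 0"}}

```text
time: 52.95
ee_pos: [0.4795, -0.0556, 0.2259]
eef_rot: [0.706, 0.709, 0.0, 0.001]
ft_force: [0.8, -0.7, -3.1]
width: 0.0581
grip_force: 35.0
```

```bash
python3 - <<'E'
from h import *
st();go([.481,-.056,.225],np.pi/2)
E
```

```text
t 53.0 p [ 0.4795 -0.0556  0.2259] yaw 1.575 z [ 0.001 -0.    -1.   ] F [ 0.8 -0.7 -3.1] w 0.0581 q [ 0.91  0.08 -0.91  1.78  0.07  1.31 -0.02]
go [0.0011 0.0004 0.0044] [-0.0004  0.0015  0.0009]
```

Emit:
{"method": "play_rows", "body": {"increments": "0 -0.14 0 -0.025 0 0.01 0;0 -0.28 0 -0.05 0 0.02 0;0 -0.42 0 -0.075 0.001 0.03 0;0 -0.56 0 -0.1 0.001 0.03 0;0 -0.7 0 -0.127 0.001 0.03 0;0 -0.85 0 -0.127 0.001 0.03 0;0 -1.0 0 -0.127 0.001 0.03 0;0 -1.15 0 -0.127 0.001 0.03 0"}}

```text
time: 53.75
ee_pos: [0.4816, -0.1818, 0.1965]
eef_rot: [0.592, 0.593, -0.385, 0.387]
ft_force: [-1.0, -1.6, -4.1]
width: 0.0576
grip_force: 35.0
```

Emit:
{"method": "play_rows", "body": {"increments": "0 0 0 0.03 0 0.013 0;0 0 0 0.06 0 0.027 0;0 -0.05 0 0.06 0 0.027 0;0 -0.15 0 0.06 0 0.027 0;0 -0.25 0 0.06 0 0.027 0;0 -0.35 0 0.06 0 0.027 0;0 -0.41 0 0.06 0 0.027 0;0 -0.41 0 0.06 0 0.027 0"}}

```text
time: 54.55
ee_pos: [0.4808, -0.1823, 0.1282]
eef_rot: [0.501, 0.504, -0.498, 0.497]
ft_force: [0.6, 0.7, -2.5]
width: 0.0578
grip_force: 35.0
```

Emit:
{"method": "play_rows", "body": {"increments": "0 0 0 0 0 0 0;0 0 0 0 0 0 0;0 0 0 0 0 0 0;0 0 0 0 0 0 0;0 0 0 0 0 0 0;0 0 0 0 0 0 0;0 0 0 0 0 0 0;0 0 0 0 0 0 0"}}

```text
time: 55.35
ee_pos: [0.4806, -0.1832, 0.1301]
eef_rot: [0.503, 0.502, -0.497, 0.498]
ft_force: [0.0, -0.6, -3.5]
width: 0.058
grip_force: 35.0
```

```bash
python3 wt.py
```

```text
Fz -3.1799132460810497 0.5077511966463555
t 55.8 p [ 0.4806 -0.1832  0.1301] yaw 1.475 z [-0.    -1.    -0.011] F [-0.6 -0.  -2.3] w 0.0575 q [ 0.03  0.84 -0.51  1.94  1.4   2.03 -1.25]
```

The knob is still inside (3.2 N). I'll rock the bin.

Emit:
{"method": "play_rows", "body": {"increments": "0 0.15 0 -0.01 0 0 0;0 0.3 0 -0.02 0 0 0;0 0.45 0 -0.02 0 0 0;0 0.6 0 -0.02 0 0 0;0 0.45 0 -0.02 0 0 0;0 0.3 0 -0.01 0 0 0;0 0.15 0 0 0 0 0;0 -0.02 0 0 0 0 0"}}

```text
time: 56.55
ee_pos: [0.4807, -0.1827, 0.1297]
eef_rot: [0.501, 0.501, -0.498, 0.5]
ft_force: [0.8, -1.4, -3.0]
width: 0.058
grip_force: 35.0
```

Emit:
{"method": "play_rows", "body": {"increments": "0 0 0 0 0 0 0;0 0 0 0 0 0 0;0 0 0 0 0 0 0;0 0 0 0 0 0 0;0 0 0 0 0 0 0;0 0 0 0 0 0 0"}}

```text
time: 57.15
ee_pos: [0.4808, -0.1835, 0.1313]
eef_rot: [0.504, 0.502, -0.497, 0.498]
ft_force: [0.5, 0.2, -1.3]
width: 0.0579
grip_force: 35.0
```

```bash
python3 wt.py; python3 - <<'E'
from kin import *
from h import read_state
q0=read_state()['joint_positions']
for ph in (-90,-80,-70,-60):
  for t in (90,100,110):
    P=np.array([.481,-.129,.14])+.056*np.array([np.cos(np.radians(ph)),np.sin(np.radians(ph)),0])
    q,e=ik(P,tipR(np.radians(ph),1,np.radians(t)),q0);print(ph,t,q.round(2),round(e,3))
E
```

```text
Fz -1.3345755606127612 0.3186874023043934
t 57.5 p [ 0.4806 -0.1832  0.13  ] yaw 1.491 z [ 0.    -1.    -0.011] F [-0.4 -0.9 -1.2] w 0.0582 q [ 0.03  0.84 -0.52  1.94  1.4   2.03 -1.25]
-90 90 [ 0.05  0.81 -0.5   1.95  1.48  1.99 -1.24] 0.0
-90 100 [-0.1   0.89 -0.31  1.91  1.48  2.04 -1.3 ] 0.0
-90 110 [-0.27  0.99 -0.08  1.87  1.44  2.04 -1.34] 0.0
-80 90 [ 0.05  0.76 -0.5   2.07  1.6   1.92 -1.26] 0.0
-80 100 [-0.03  0.88 -0.39  2.03  1.65  2.04 -1.34] 0.0
-80 110 [-0.23  0.97 -0.14  1.98  1.59  2.04 -1.42] 0.0
-70 90 [ 0.06  0.72 -0.5   2.19  1.74  1.85 -1.29] 0.0
-70 100 [-0.02  0.85 -0.39  2.14  1.79  2.   -1.39] 0.0
-70 110 [-0.2   0.95 -0.17  2.08  1.75  2.04 -1.49] 0.0
-60 90 [ 0.07  0.67 -0.49  2.3   1.9   1.79 -1.33] 0.0
-60 100 [-0.02  0.82 -0.37  2.25  1.95  1.96 -1.44] 0.0
-60 110 [-0.18  0.94 -0.17  2.18  1.91  2.04 -1.56] 0.0
```

It is out now (1.3 N). Return blue.

Emit:
{"method": "play_rows", "body": {"increments": "0 0.1 0 -0.03 0 0 0;0 0.2 0 -0.05 0 0 0;0 0.3 0 -0.066 0 0 0;0 0.42 0 -0.066 0 0 0;0 0.42 0 -0.066 0 0 0"}}

```text
time: 58.05
ee_pos: [0.4813, -0.1846, 0.1993]
eef_rot: [0.598, 0.593, -0.379, 0.383]
ft_force: [0.4, 0.7, -0.9]
width: 0.0582
grip_force: 35.0
```

Emit:
{"method": "play_rows", "body": {"increments": "0 0.14 0 0.005 0 -0.025 0;0 0.28 0 0.01 0 -0.05 0;0 0.42 0 0.015 0 -0.075 0;0 0.56 0 0.02 0 -0.1 0;0 0.7 0 0.0245 0 -0.128 0;0 0.85 0 0.0245 0 -0.128 0;0 1.0 0 0.0245 0 -0.128 0;0 1.15 0 0.0245 0 -0.128 0"}}

```text
time: 58.85
ee_pos: [0.4798, -0.0572, 0.2269]
eef_rot: [0.707, 0.707, 0.005, -0.006]
ft_force: [0.2, -0.2, -1.6]
width: 0.0579
grip_force: 35.0
```

Emit:
{"method": "play_rows", "body": {"increments": "0 0 -0.15 0.045 0 -0.01 0;0 0 -0.3 0.09 -0.005 -0.02 0;0 0 -0.45 0.135 -0.01 -0.02 0;0 0 -0.6 0.18 -0.015 -0.02 0;0 0 -0.75 0.225 -0.02 -0.02 0;0 0 -0.9 0.27 -0.025 -0.02 0;0 0 -1.05 0.32 -0.03 -0.02 0;0 0 -1.2 0.37 -0.035 -0.02 0"}}

```text
time: 59.65
ee_pos: [0.4446, 0.3122, 0.2491]
eef_rot: [0.182, 0.983, 0.003, -0.002]
ft_force: [2.1, 0.0, 0.2]
width: 0.0578
grip_force: 35.0
```

```bash
python3 - <<'E'
from h import *
camera('top');camera('top');st();go([.4397,.4035,.22],np.pi+.111)
E
```

```text
t 59.8 p [0.4407 0.3184 0.2488] yaw 2.786 z [-0.006  0.01  -1.   ] F [-0.2  0.1 -0.7] w 0.0576 q [ 0.25  0.32 -1.15  1.6   0.29  1.41  0.29]
go [ 0.0097 -0.0073 -0.4662] [0.0302 0.0792 0.0297]
```

Emit:
{"method": "play_rows", "body": {"increments": "0.0097 -0.0073 -0.14 0.015 0.04 0.01 0;0.0097 -0.0073 -0.28 0.03 0.079 0.03 0;0.0097 -0.0073 -0.42 0.03 0.079 0.03 0;0.0097 -0.0073 -0.466 0.03 0.079 0.03 0;0.0097 -0.0073 -0.466 0.03 0.079 0.03 0;0.0097 -0.0073 -0.466 0.03 0.079 0.03 0;0.0097 -0.0073 -0.466 0.03 0.079 0.03 0"}}

```text
time: 60.45
ee_pos: [0.4463, 0.3961, 0.2211]
eef_rot: [-0.046, 0.999, -0.001, 0.003]
ft_force: [-0.6, -0.4, -1.9]
width: 0.0576
grip_force: 35.0
```

```bash
python3 - <<'E'
from h import *
st();go([.4397,.4035,.0455],np.pi+.111)
E
```

```text
t 60.5 p [0.4463 0.3961 0.2211] yaw -3.049 z [ 0.006 -0.002 -1.   ] F [-0.6 -0.4 -1.9] w 0.0576 q [ 0.05  0.52 -1.17  1.5   0.48  1.44  0.53]
go [-0.0028  0.006  -0.018 ] [0.0069 0.0085 0.1756]
```

Emit:
{"method": "play_rows", "body": {"increments": "0 0.004 -0.015 0.007 0.008 0.03 0;0 0.004 -0.015 0.007 0.008 0.07 0;0 0.004 -0.015 0.007 0.008 0.11 0;0 0.004 -0.015 0.007 0.008 0.14 0;0 0.004 -0.015 0.007 0.008 0.155 0;0 0.004 -0.015 0.007 0.008 0.155 0;0 0.004 -0.015 0.007 0.008 0.155 0;0 0.004 -0.015 0.007 0.008 0.155 0"}}

```text
time: 61.25
ee_pos: [0.4403, 0.4047, 0.0685]
eef_rot: [-0.055, 0.998, 0.0, 0.002]
ft_force: [0.2, -0.2, -0.5]
width: 0.058
grip_force: 35.0
```

```bash
python3 - <<'E'
from h import *
for i in range(6): camera('top')
st();go([.4397,.4035,.0455],np.pi+.111)
E
```

```text
t 61.5 p [0.4398 0.404  0.0671] yaw -3.032 z [ 0.004 -0.001 -1.   ] F [ 0.6  0.2 -1.4] w 0.0582 q [-0.02  0.66 -1.07  1.67  0.62  1.19  0.44]
go [-0.0012  0.0034 -0.001 ] [ 0.0003 -0.0005  0.0216]
```

Emit:
{"method": "play_rows", "body": {"increments": "0 0.003 0 0 0 0.007 0;0 0.003 0 0 0 0.013 0;0 0.003 0 0 0 0.018 0;0 0.003 0 0 0 0.0205 0;0 0.003 0 0 0 0.0205 0;0 0.003 0 0 0 0.0205 0;0 0.003 0 0 0 0.0205 0;0 0.003 0 0 0 0.0205 0"}}

```text
time: 62.35
ee_pos: [0.4397, 0.4038, 0.046]
eef_rot: [-0.055, 0.998, -0.001, -0.0]
ft_force: [0.0, 0.1, -0.7]
width: 0.058
grip_force: 35.0
```

```bash
python3 wt.py
```

```text
Fz -0.9436253411196174 0.5379180187484167
t 62.8 p [0.4397 0.4039 0.0461] yaw -3.031 z [-0.    -0.001 -1.   ] F [ 0.   0.2 -0.9] w 0.0577 q [-0.04  0.68 -1.05  1.68  0.64  1.16  0.43]
```

Lower 0.5 mm, release, lift and back away, then look at everything.

Emit:
{"method": "play_rows", "body": {"increments": "0 0 0 0 0 0.0006 0;0 0 0 0 0 0.0006 0;0 0 0 0 0 0.0006 0;0 0 0 0 0 0.0006 1;0 0 0 0 0 0.0006 1;0 0 0 0 0 0.0006 1;0 0 0 0 0 0.0006 1;0 0 0 0 0 0.0006 1"}}

```text
time: 63.55
ee_pos: [0.4397, 0.4039, 0.0455]
eef_rot: [-0.055, 0.998, -0.001, -0.0]
ft_force: [0.3, -0.7, -0.2]
width: 0.0848
grip_force: 0.0
```

Emit:
{"method": "play_rows", "body": {"increments": "0 0 0 0 0 -0.02 1;0 0 0 0 0 -0.05 1;0 0 0 0 0 -0.09 1;0 0 0 0 0 -0.14 1;0 0 0 0.02 0 -0.19 1;0 0 0 0.04 0 -0.24 1;0 0 0 0.06 0 -0.28 1;0 0 0 0.06 0 -0.28 1"}}

```text
time: 64.35
ee_pos: [0.3775, 0.4005, 0.3314]
eef_rot: [-0.057, 0.998, 0.002, 0.003]
ft_force: [-0.4, 0.1, -0.0]
width: 0.0873
grip_force: 0.0
```

```bash
python3 - <<'E'
from h import *
camera('top');camera('top');st()
c=grab('top');cv2.imwrite('pics/t10.png',cv2.resize(c['color'][60:310,110:510,::-1],None,fx=2,fy=2,interpolation=cv2.INTER_CUBIC))
E
```

```text
t 64.5 p [0.3799 0.3981 0.3266] yaw -3.031 z [ 0.002 -0.001 -1.   ] F [-0.1 -1.  -0. ] w 0.0872 q [ 0.11  0.36 -1.28  1.44  0.35  1.59  0.54]
```

View pics/t10.png

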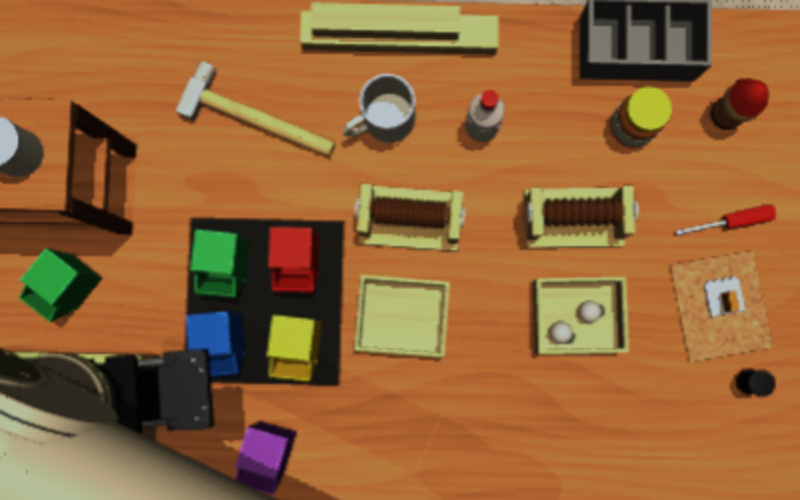

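The final view shows both knobs in the coarse tray at (590,312) and (561,332). The comb is flat on its pad at (725,297), and all four bins are upright on the mat.

```bash
python3 -c "
from bench import *
print(close_job())"
```

```text
the job is handed in; nothing more can be done
None
```

The job is handed in: the comb fitted the coarse 12 mm screw on the right and is back flat on its pad. Red and blue held knobs, both now in that screw's parts tray, and all four bins stand upright on the mat.

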